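# Lock the rotary board holder at its home position

## Task

Turn the rotary board holder by its upright pin until the keyway in its rim faces the tongue of the lock plate. Then press down on the lock plate's thumb pad and draw the plate toward the turntable until its tongue is fully home in the keyway and the plate stands against its stops. Do not knock over the flux bottle beside the fixture.

Things in the scene. Friction and masses are not known exactly. Their poses are not given: they have to be found in the camera images.
- fixture: Aluminium base of the rotary board holder, 8 mm thick, fixed on the bench: a round foot (radius 74 mm) under the turntable and a 90 mm wide tail, to 190 mm from the turntable's axis, that carries the lock plate's guide. Origin on the bench on the turntable's vertical axis; +x runs along the tail, away from the robot (within 0.5 rad); z up.
- guide_stops (a point): Middle between the guide's two front stops, on the base's face, 72 mm along the fixture's +x: the plate's shoulders meet them when it is fully home. Rails (tops 22 mm above the bench, outer faces 37 mm either side of the middle, from x = 66 to 180 mm) overlap the plate's long edges, so it only slides along the fixture's x; the middle 46 mm is open from above. A low bar at x = 180 mm ends the guide.
- turntable (a joint): Turntable angle (rad) about its vertical axis, counter-clockwise from above positive, no limits. 0 or 6.283 (the same position) when the keyway points along the fixture's +x, exactly at the tongue; starts at 0.8 to 5.4. Dark grey disc, radius 60 mm, 9 to 22 mm above the bench, stays where left (about 1.5 N at the pin turns it). A clamped circuit board (within 24 mm of the axis, up to 31 mm high) turns with it.
- pin_top (a point): Centre of the top of the upright steel pin on the turntable, by which it is pushed round: 14 mm in diameter, 44.5 mm from the axis, on the side opposite the keyway. It rises from the disc's face (22 mm above the bench; collar of radius 9 mm up to 28 mm) to 60 mm above the bench, where this point lies.
- keyway_mouth (a point): Middle of the mouth of the disc's only keyway, at the rim, 60 mm from the turntable's axis, 15.5 mm above the bench. The keyway is 16 mm wide, parallel, flared to 25 mm at the mouth, 24 mm deep toward the axis, through the whole disc. A tongue less than about 5 mm (0.08 rad) off its middle is led in by the flare and turns the disc the rest of the way; otherwise it butts against the rim.
- keyway_end (a point): Middle of the keyway's inner end, 36 mm from the turntable's axis, 15.5 mm above the bench.
- lock_plate: Steel lock plate lying loose in the guide beyond the turntable: 60 x 56 mm, 9 mm thick, about 0.2 kg, with a tongue (12 mm wide, 34 mm long, tapered to 5 mm over its last 10 mm) pointing at the turntable. Origin on its underside, mid shoulder edge, where the tongue begins; its x points away from the turntable. It starts 30 to 44 mm back; fully home the origin is 72 mm from the turntable's axis.
- thumb_pad (a point): Top of the plate's black rubber thumb pad, 36 mm along the plate's x from its origin, 24 mm above the bench. The flat pad reaches 19 mm toward the turntable and 22 mm away from it, 40 mm wide; at its near end (toward the turntable) a 7 mm thick lip rises 6 mm above it, against which a fingertip on the pad bears when pulling. Press with 3 to 8 N and pull toward the turntable.
- tongue_tip (a point): Middle of the tip of the tongue, 34 mm from the plate's origin toward the turntable, 13 mm above the bench. Fully home it lies 38 mm from the turntable's axis, 2 mm from the keyway's inner end.
- flux_bottle: Small amber bottle with a white nozzle, 36 mm in diameter, 92 mm tall, standing loose on the bench beside the turntable, on the robot's right. Origin at the middle of its underside, z up along the bottle.
Not all that is in view belongs to the job. What is shaped like the lock_plate but green is not meant. Leave any turquoise look-alike of the flux_bottle alone.

How it is judged (in metres and radians):
On the way:
1. the keyway faces the tongue (its mouth within 8 mm of the guide's middle line) while the tongue is not yet home (x of keyway_mouth in the frame of fixture above 0 m and y of keyway_mouth in the frame of fixture between -0.008 and 0.008 m and x of tongue_tip in the frame of fixture above 0.045 m), for 0.1 s.
At the end, for the whole second after the job is handed in: The lock plate is within 4 mm of its stops, flat in its guide and at rest, with its tongue in the keyway (tip no more than 7.5 mm from the keyway's inner end), and the flux bottle stands upright (x of tongue_tip in the frame of fixture below 0.042 m and horizontal distance between tongue_tip and keyway_end below 0.0075 m and height (world z) of lock_plate below 0.012 m and linear speed of lock_plate below 0.02 m/s and angle between flux_bottle's own z axis and vertical below 0.3 rad); the robot touches nothing.
It fails at once if the flux bottle is knocked over (leans more than 0.5 rad) (angle between flux_bottle's own z axis and vertical above 0.5 rad).
It also fails if it takes over 51 s, if anything falls off the work surface, if the arm or the gripper's body presses on something with over 40 N, if the wrist force passes 120 N, or if a joint passes its speed limit or range.

## Robot

A 6-joint arm with a two-finger parallel gripper is mounted at the origin on a cart in front of the work surface, level with it; the furniture and walls round the work are solid. World frame = base frame: x ahead of the robot, y to its left, z up, the work surface at z = 0. Lengths are in mm, angles in degrees, forces in N, time in s.
With the tool pointing down it reaches from about 425 to 1125 mm from the base axis. Payload 14.9 kg.
Tool frame: the origin (TCP) lies on the centre line of the jaws, within the pads' length; the fingertips stand 19 mm ahead of it and the grasp point (between the pads) is the TCP (r.tips_ahead is the y of the fingertips in the tool frame, in mm); y points along the fingers, x is the direction in which the jaws open and shut, and the axes are right-handed (so a half turn about y gives the same grasp; the last joint's range is limited). The gripper opens to 91 mm and grips with 3 to 60 N. Pads are 32 mm wide; open, the fingers measure 118 mm over their backs; the gripper's body (76 mm by 178 mm) begins 60 mm behind the grasp point.
Start: joints at [72.29, 21.709, 99.362, -0, 58.929, -1.908], TCP at [190.629, 673.557, 209.632] pointing down, gripper open.
Joint ranges: [-158.91, 158.91], [-42.39, 125.64], [0.06, 152.35], [-60.88, 240.88], [17.5, 164.5], [-176.32, 176.32]. Speed limits (degrees/s): [108.29, 108.29, 136.94, 180, 180, 180].

## Interface

Orientations are given as a 3x3 rotation matrix whose columns are the frame's x, y, z axes.
In Python, from station import readout, get_image, camera_model, order, r gives the robot as it stands.
- The arm moves only by the tool apply_moves, never from a script. Its argument "commands" is text: rows parted by semicolons, each of 6 numbers parted by spaces: the shift along the tool's x, y, z in units of 0.1 m (1.0 is 0.1 m), then the turn, a rotation vector about the tool's x, y, z in units of 30 degrees (1.0 is 30 degrees). In form: dx dy dz wx wy wz; .... A call has 1 to 20 rows; each row is the pose to reach, as a shift and turn from the pose measured when the call began, along the tool's axes at that moment; what a row does not reach only later rows make up. A row lasts 1/8 s, in which the tool goes at most 62.5 mm and 10.7 degrees, less where a joint would pass 70% of its speed; a pose out of reach is approached as far as the arm can. A call with a number of a shift or a turn outside -1 to 1 is refused whole. A call with a gripper value outside its range is refused whole. "hand" is the closure, from 0 (fully open) to 1 (shut), set as the call begins (left out, the last holds). The fingers move at their own pace and stop on an object; "squeeze" is the grip in N (left out, the last holds). Time passes only in rows, so rows that repeat a pose let the fingers close. It gives the time, the measured TCP pose, the force and the opening at its end, in the units of the state.
- readout.read_state(): the state, without advancing time (a new reading comes with each control period).
- get_image(name): name is "side" or "top" or "wrist"; returns the picture (384x512x3 uint8, blue, green, red); there is no depth.
- camera_model(name): a dict with "K" (3x3 intrinsics, pixels), "dist_coeffs" ([k1, k2, p1, p2, k3] as OpenCV has them; the pictures are not rectified), "R" (3x3) and "t" (3): a world point X has camera coordinates R X + t. Camera axes: x right, y down, z forward; pixel columns grow to the right and rows downward; lengths in mm; the calibration is good to about 2 mm. A picture is of the moment at which its call begins: read the wrist's pose just before it. camera_model takes no time and is no camera call; for the wrist camera it gives the pose at the moment of the call.
- order.hand_in(): hands the job in, once; it reports no verdict.
The state is a dict: "time_s": time; "joint_pos": joint angles; "joint_vel": joint speeds; "tau": joint torques, N m; "eef_pos": TCP position; "eef_rot": TCP orientation; "force": force on the tool from outside, world axes, zero at the start; "wrist_torque": the same for the moment, N m; "gripper_width": finger opening in mm.
Only numpy, scipy, OpenCV 4.12 (cv2) and the standard library are available. Lean on these libraries where they do the work, as an engineer would, in place of code of your own. Each camera call takes 0.05 s, during which the arm holds its last target.

## Working session

There is one attempt and no reset: what is moved stays moved. The work goes in short steps, Python scripts to look and compute and a tool call to move; the robot and the scene stay as the last step left them, time stands still between calls to the robot, and variables do not carry over. Pictures are saved under pics/ and viewed, and the job is handed in when it is done.

Besides the shell and the picture viewer there is one more tool, called after "Call:" as name(argument=value, ...), one argument or row to a line, values as JSON. apply_moves: Moves the arm, as the interface text tells. Shifts and turns lie within -1 to 1; 1 stands for 0.1 m of shift or 30 degrees of turn. Its arguments: {"type":"object","properties":{"commands":{"type":"string"},"hand":{"type":"number"},"squeeze":{"type":"number"}},"required":["commands"]}

```bash
ls; mkdir -p pics
python3 - <<'E'
from station import readout,get_image,camera_model
import cv2,numpy as np
np.set_printoptions(precision=2,suppress=True)
s=readout.read_state(); print(s)
for n in ("side","top","wrist"):
    c=camera_model(n); print(n,c)
    cv2.imwrite(f"pics/{n}0.png",get_image(n))
E
```

```text
pics
{'time_s': 0.0, 'joint_pos': array([72.29, 21.74, 99.39,  0.  , 58.93, -1.91]), 'joint_vel': array([-0.09,  0.06,  0.06, -0.02, -0.04,  0.05]), 'tau': array([ -0.  , -76.37, -43.44,   0.07,   0.04,  -0.  ]), 'eef_pos': array([190.51, 673.18, 208.99]), 'eef_rot': array([[ 0.27, -0.  , -0.96],
       [ 0.96, -0.  ,  0.27],
       [-0.  , -1.  ,  0.  ]]), 'force': array([0.12, 0.05, 0.03]), 'wrist_torque': array([0.04, 0.  , 0.02]), 'gripper_width': 91.09563626614462}
side {'K': array([[412.52,   0.  , 255.66],
       [  0.  , 412.52, 196.65],
       [  0.  ,   0.  ,   1.  ]]), 'dist_coeffs': array([-0.15,  0.  ,  0.  ,  0.  ,  0.  ]), 'R': array([[ 0.96, -0.3 ,  0.02],
       [-0.12, -0.45, -0.89],
       [ 0.27,  0.85, -0.46]]), 't': array([-573.96,   40.37,  896.52])}
top {'K': array([[358.51,   0.  , 252.76],
       [  0.  , 358.51, 193.22],
       [  0.  ,   0.  ,   1.  ]]), 'dist_coeffs': array([-0.03,  0.  ,  0.  ,  0.  ,  0.  ]), 'R': array([[ 0.02, -1.  , -0.02],
       [-1.  , -0.02, -0.07],
       [ 0.07,  0.02, -1.  ]]), 't': array([-203.19,  510.92,  889.97])}
wrist {'K': array([[333.08,   0.  , 254.91],
       [  0.  , 333.08, 186.47],
       [  0.  ,   0.  ,   1.  ]]), 'dist_coeffs': array([-0.04,  0.  ,  0.  ,  0.  ,  0.  ]), 'R': array([[ 0.27,  0.96, -0.  ],
       [ 0.92, -0.26,  0.29],
       [ 0.28, -0.08, -0.96]]), 't': array([-698.17,  -33.74,  392.43])}
```

View pics/side0.png

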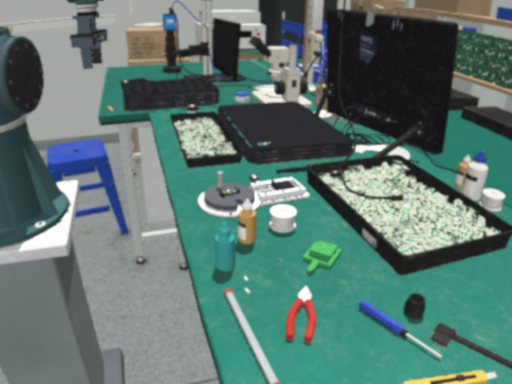

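View pics/top0.png

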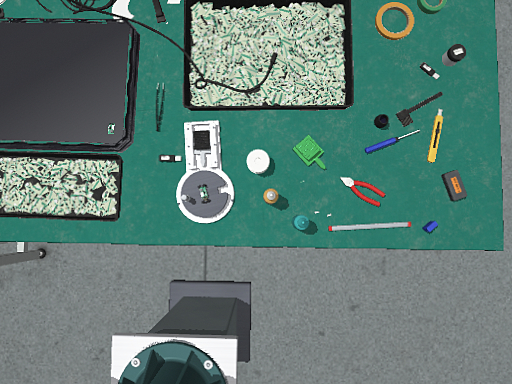

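View pics/wrist0.png

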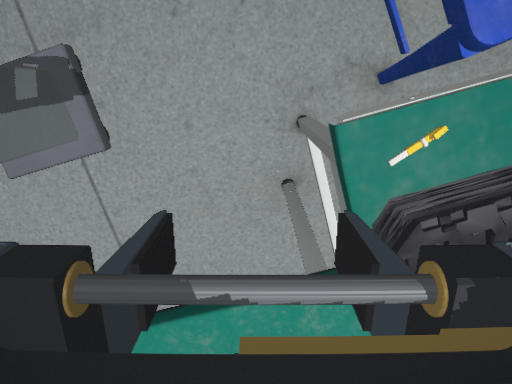

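Top view: the turntable is at about (205,195), and the white base tail runs up to (203,125). The black thumb pad is at (203,140). The amber bottle is at (271,197), with a turquoise look-alike at (302,222) and a green plate look-alike at (310,151). I'll enlarge this area.

Run:
```python
import cv2
a=cv2.imread("pics/top0.png")[110:235,160:290]
cv2.imwrite("pics/top0z.png",cv2.resize(a,None,fx=4.8,fy=4.8,interpolation=cv2.INTER_CUBIC))
a=cv2.imread("pics/side0.png")[150:280,180:320]
cv2.imwrite("pics/side0z.png",cv2.resize(a,None,fx=4.5,fy=4.5,interpolation=cv2.INTER_CUBIC))
```

```text
(no output)
```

View pics/top0z.png

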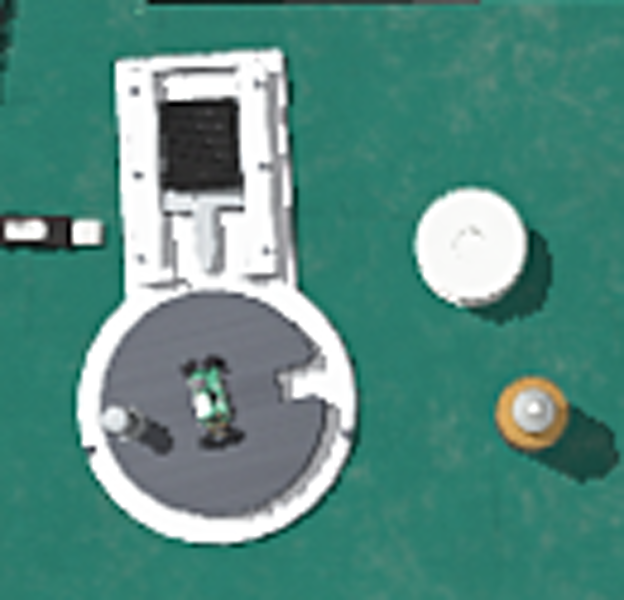

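View pics/side0z.png

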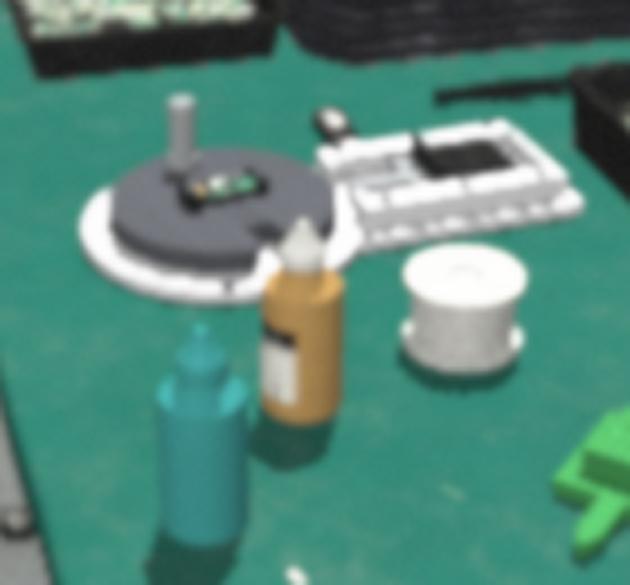

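```bash
cat > h.py <<'E'
import numpy as np,cv2
from station import readout,get_image,camera_model
np.set_printoptions(precision=2,suppress=True)
def cast(n,px,z,c=None):
    c=c or camera_model(n)
    px=np.asarray(px,float).reshape(-1,1,2)
    u=cv2.undistortPoints(px,c["K"],c["dist_coeffs"])[:,0]
    d=np.c_[u,np.ones(len(u))]@c["R"]; o=-c["R"].T@c["t"]
    return o+d*((z-o[2])/d[:,2])[:,None]
def proj(n,X,c=None):
    c=c or camera_model(n)
    return cv2.projectPoints(np.asarray(X,float).reshape(-1,3),cv2.Rodrigues(c["R"])[0],c["t"],c["K"],c["dist_coeffs"])[0][:,0]
def circ(P):
    A=np.c_[2*P[:,:2],np.ones(len(P))]; s=np.linalg.lstsq(A,(P[:,:2]**2).sum(1),rcond=None)[0]
    return s[:2],np.sqrt(s[2]+s[:2]@s[:2])
E
python3 - <<'E'
from h import *
im=cv2.imread("pics/top0.png")
hsv=cv2.cvtColor(im,cv2.COLOR_BGR2HSV)
# print zoom grid of sample colours
for p in [(200,215),(204,140),(180,185),(203,160),(184,197)]: print(p,im[p[1],p[0]],hsv[p[1],p[0]])
# white-ish fixture
S=hsv[...,1];V=hsv[...,2]
grn=((hsv[...,0]>60)&(hsv[...,0]<95)&(S>90)).astype(np.uint8)
m=np.zeros(im.shape[:2],np.uint8); m[110:235,170:240]=1-grn[110:235,170:240]
n,l,st,ce=cv2.connectedComponentsWithStats(m); print(st,ce)
k=l[195,180] ; fx=(l==k).astype(np.uint8)
cn=max(cv2.findContours(fx,cv2.RETR_EXTERNAL,cv2.CHAIN_APPROX_NONE)[0],key=len)[:,0]
P=cast("top",cn,8)
low=P[cn[:,1]>190]; c,rad=circ(low)
for _ in range(3):
    e=abs(np.hypot(*(low[:,:2]-c).T)-rad); c,rad=circ(low[e<4])
print("foot",c,rad)
# disc: dark grey
dk=((V<140)&(S<70)).astype(np.uint8); dk[:172]=0;dk[:,:165]=0;dk[225:]=0;dk[:,240:]=0
cn=max(cv2.findContours(dk,cv2.RETR_EXTERNAL,cv2.CHAIN_APPROX_NONE)[0],key=len)[:,0]
P=cast("top",cn,22);c2,r2=circ(P)
for _ in range(8):
    e=abs(np.hypot(*(P[:,:2]-c2).T)-r2); c2,r2=circ(P[e<max(2,np.median(e))])
print("disc",c2,r2)
q=P[:,:2]-c2; rr=np.hypot(*q.T); aa=np.degrees(np.arctan2(q[:,1],q[:,0]))
n=(rr<54); print(np.c_[cn[n],rr[n],aa[n]])
# pad
bl=(V<70).astype(np.uint8); bl[:125]=0;bl[155:]=0;bl[:,:190]=0;bl[:,218:]=0
n,l,st,ce=cv2.connectedComponentsWithStats(bl); k=1+st[1:,4].argmax(); print(st[k],ce[k],cast("top",ce[k],24))
pc=np.argwhere(l==k)[:,::-1]; print(cv2.minAreaRect(cast("top",pc,24)[:,:2].astype(np.float32)))
pin=(160+115/4.8-.5,110+417/4.8-.5)
print("pin",cast("top",pin,60))
E
```

```text
(200, 215) [121 112 110] [115  23 121]
(204, 140) [44 43 44] [150   6  44]
(180, 185) [255 255 255] [  0   0 255]
(203, 160) [228 226 221] [ 99   8 228]
(184, 197) [227 225 219] [ 98   9 227]
[[     0      0    512    384 192187]
 [   219    110     21      1     21]
 [   176    120     59    104   4327]
 [   170    155     12      7     73]] [[256.7  191.9 ]
 [229.   110.  ]
 [203.88 174.62]
 [175.18 157.79]]
foot [512.1  -72.32] 74.153564050752
disc [510.53 -73.48] 58.31143571132961
[[184.   193.    51.62  88.86]
 [185.   194.    49.03  91.7 ]
 [186.   195.    46.57  94.85]
 [187.   196.    44.26  98.33]
 [187.   197.    44.63 101.55]
 [187.   198.    45.13 104.7 ]
 [186.   199.    48.19 106.9 ]
 [185.   200.    51.31 108.84]
 [184.   200.    53.72 108.01]
 [225.   193.    51.89 -87.08]
 [224.   193.    49.38 -86.97]
 [223.   193.    46.86 -86.86]
 [222.   193.    44.35 -86.73]
 [221.   193.    41.84 -86.59]
 [220.   193.    39.32 -86.43]
 [219.   193.    36.81 -86.24]
 [218.   192.    34.5  -81.85]
 [218.   191.    34.89 -77.74]
 [218.   190.    35.45 -73.74]
 [217.   189.    33.81 -68.47]
 [217.   188.    34.77 -64.57]
 [218.   187.    38.11 -62.68]
 [219.   187.    40.38 -64.27]
 [220.   187.    42.68 -65.69]
 [221.   186.    46.   -64.05]
 [222.   186.    48.29 -65.32]
 [223.   186.    50.61 -66.47]
 [224.   185.    53.9  -65.02]]
[193 131  18  19 290] [201.17 139.75] [[647.41 -61.92  24.  ]]
((647.5111694335938, -62.34972381591797), (47.81642532348633, 41.47183609008789), 5.255288600921631)
pin [[500.94 -28.85  60.  ]]
```

The measurements fit the sizes given:
- **Foot:** centre (512,-72), radius 74.2.
- **Pin:** 44.8 mm from the axis.
- **Keyway:** about -80° from the tail, and the pin agrees with this.
- **Thumb pad:** at (647,-62), so the tail direction is about 4.3°.

I rule out the green plate at (310,151) and the turquoise bottle at (302,222). Next I move the arm over.

Call:
apply_moves(
  commands="-0.5 0 -0.5 0 0 0; -1 0 -1 0 0 0; -1 0 -1 0 0 0",
)

```text
time_s: 0.52
eef_pos: [260.5, 547.2, 209.0]
eef_rot: [[0.274, -0.001, -0.962], [0.962, -0.002, 0.274], [-0.002, -1.0, 0.0]]
force: [-0.5, 0.3, 0.3]
gripper_width: 91.2
```

Call:
apply_moves(
  commands="-0.5 0 -0.5 0 0 0; -1 0 -1 0 0 0; -1 0 -1 0 0 0",
)

```text
time_s: 0.9
eef_pos: [330.1, 421.8, 209.2]
eef_rot: [[0.276, -0.001, -0.961], [0.961, -0.002, 0.276], [-0.002, -1.0, 0.0]]
force: [1.1, 0.8, -0.2]
gripper_width: 91.4
```

Call:
apply_moves(
  commands="-0.5 0 -0.5 0 0 0; -1 0 -1 0 0 0; -1 0 -1 0 0 0",
)

```text
time_s: 1.27
eef_pos: [399.8, 296.7, 209.5]
eef_rot: [[0.278, -0.0, -0.961], [0.961, -0.002, 0.278], [-0.002, -1.0, -0.0]]
force: [-0.4, 0.9, 0.4]
gripper_width: 91.3
```

Call:
apply_moves(
  commands="-0.5 0 -0.5 0 0.3 0; -1 0 -1 0 0.6 0; -1 0 -1 0 1 0; -1 0 -1 0 1 0",
)

```text
time_s: 1.78
eef_pos: [468.9, 172.9, 209.8]
eef_rot: [[0.722, -0.0, -0.692], [0.692, -0.001, 0.722], [-0.001, -1.0, -0.001]]
force: [0.1, 0.1, 0.3]
gripper_width: 90.9
```

Call:
apply_moves(
  commands="-0.3 0 -0.45 0 0.3 0; -0.62 0 -0.93 0 0.6 0; -0.62 0 -0.93 0 1 0; -0.62 0 -0.93 0 1 0",
)

```text
time_s: 2.28
eef_pos: [488.5, 63.8, 210.0]
eef_rot: [[0.971, -0.0, -0.241], [0.241, -0.001, 0.971], [-0.0, -1.0, -0.001]]
force: [0.0, 0.4, 0.7]
gripper_width: 91.1
```

Run:
```python
from h import *
s=readout.read_state(); c=camera_model("wrist"); print(s['eef_pos'],s['eef_rot'],-c["R"].T@c["t"],c["R"])
cv2.imwrite("pics/w1.png",get_image("wrist")); print(proj("wrist",[[512,-72,22],[501,-29,60],[647,-62,24]],c))
```

```text
[488.47  63.79 209.98] [[ 0.97 -0.   -0.24]
 [ 0.24 -0.    0.97]
 [-0.   -1.   -0.  ]] [468.71 142.96 385.21] [[ 0.97  0.24  0.  ]
 [ 0.23 -0.93  0.29]
 [ 0.07 -0.28 -0.96]]
[[246.93 269.84]
 [245.56 252.52]
 [353.04 286.3 ]]
```

View pics/w1.png

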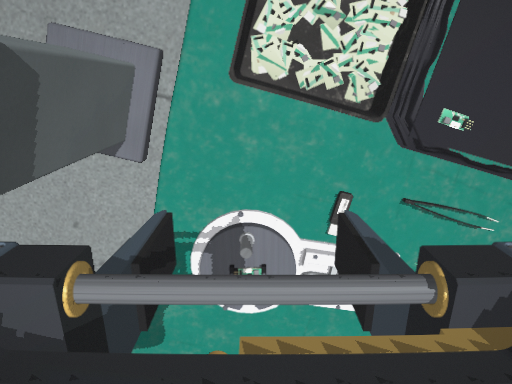

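Run:
```python
from h import *
a=cv2.imread("pics/w1.png")[195:325,180:350]
cv2.imwrite("pics/w1z.png",cv2.resize(a,None,fx=4.6,fy=4.6,interpolation=cv2.INTER_CUBIC))
```

```text
(no output)
```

View pics/w1z.png

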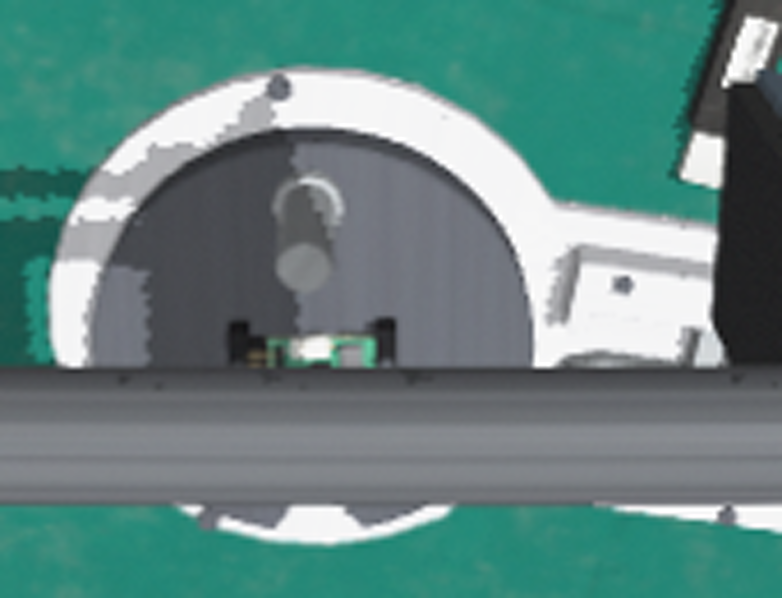

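Call:
apply_moves(
  commands="-0.05 0 -0.5 0 0 0; -0.1 0.4 -0.93 0 0 0; -0.1 1 -0.93 0 0 0; -0.1 1 -0.93 0 0 0",
)

```text
time_s: 2.82
eef_pos: [498.5, -27.5, 106.9]
eef_rot: [[0.969, -0.008, -0.248], [0.248, -0.0, 0.969], [-0.008, -1.0, 0.002]]
force: [-0.4, 0.2, -0.4]
gripper_width: 90.8
```

Run:
```python
from h import *
s=readout.read_state(); c=camera_model("wrist"); print(s['eef_pos'],s['force'])
cv2.imwrite("pics/w2.png",get_image("wrist")); print(proj("wrist",[[512,-72,22],[501,-29,60],[647,-62,24]],c))
```

```text
[498.48 -27.52 106.93] [-0.42  0.19 -0.45]
[[258.1  240.63]
 [258.39 207.72]
 [409.13 266.06]]
```

View pics/w2.png

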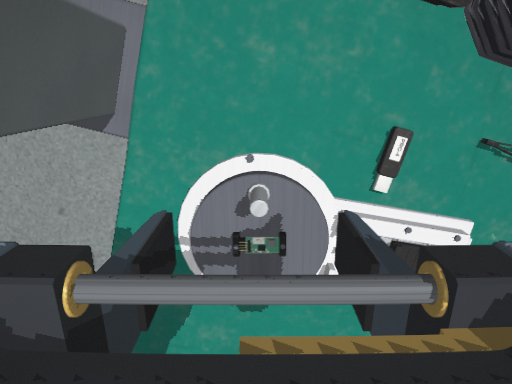

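The pin top is at (259,208), within 1 px of where I predicted. I'll descend over it and close gently.

Call:
apply_moves(
  commands="0.02 0.2 0.02 0 0 0; 0.02 0.4 0.02 0 0 0; 0.02 0.52 0.02 0 0 0; 0.02 0.52 0.02 0 0 0",
)

```text
time_s: 3.38
eef_pos: [502.2, -24.7, 58.4]
eef_rot: [[0.968, -0.003, -0.249], [0.249, -0.001, 0.968], [-0.003, -1.0, -0.0]]
force: [0.8, 0.5, -0.1]
gripper_width: 91.2
```

Call:
apply_moves(
  commands="0 0 0 0 0 0; 0 0 0 0 0 0; 0 0 0 0 0 0; 0 0 0 0 0 0; 0 0 0 0 0 0; 0 0 0 0 0 0; 0 0 0 0 0 0; 0 0 0 0 0 0",
  hand=1,
  squeeze=5,
)

```text
time_s: 4.38
eef_pos: [502.2, -24.7, 58.4]
eef_rot: [[0.968, -0.003, -0.249], [0.249, -0.001, 0.968], [-0.003, -1.0, 0.0]]
force: [-0.0, 0.1, -0.7]
gripper_width: 14.0
```

Run:
```python
from h import *
im=cv2.imread("pics/top0.png"); hsv=cv2.cvtColor(im,cv2.COLOR_BGR2HSV)
H,S=hsv[...,0].astype(float),hsv[...,1].astype(float)
# subpixel left/right/top edges of tail through saturation 50% crossing
L=[];Rr=[]
for v in range(126,166):
    row=S[v]; 
    for lst,rng in ((L,range(176,192)),(Rr,range(232,212,-1))):
        r=list(rng)
        for a,b in zip(r,r[1:]):
            if row[a]>85>=row[b]:
                lst.append((a+(row[a]-85)/(row[a]-row[b])*(b-a),v));break
for nm,q in (("L",L),("R",Rr)):
    for z in (8,):
        P=cast("top",q,z)[:,:2]
        f=np.polyfit(P[:,0],P[:,1],1)
        for _ in range(3):
            e=abs(P[:,1]-np.polyval(f,P[:,0])); P=P[e<max(1.5,2*np.median(e))]; f=np.polyfit(P[:,0],P[:,1],1)
        print(nm,len(P),np.degrees(np.arctan(f[0])),np.polyval(f,512),np.polyval(f,640),abs(P[:,1]-np.polyval(f,P[:,0])).mean())
# end of tail
x=[cast("top",[[px,121]],8)[0] for px in (188,217)];print(x)
# plate/tongue bright greys: rows through tongue
for v in range(150,170,3): print(v,im[v,188:222].mean(1).astype(int))
```

```text
L 40 4.667910464117499 -26.66183289796279 -16.21048724218459 0.33787505076471247
R 40 4.619921192363969 -118.88806069082796 -108.54463149512725 0.47504042012143477
[array([699.78, -23.57,   8.  ]), array([700.57, -99.01,   8.  ])]
150 [252 252 253 255 246 141 169 241 190 153 155 156 123 144 155 152 153 151
 151 151 148 146 144 255 255 252 254 255 194 142 152 255 186  28]
153 [252 252 252 255 255 171 194 228 231 224 227 215 241 230 220 223 191 120
  83  77  89  82  66 253 255 252 254 255 193 142 161 170  96  38]
156 [252 252 252 253 255 221 149 151 255 255 255 255 238 216 222 226 171 144
 252 255 255 254 253 252 252 252 253 255 238 157 158 174 111  49]
159 [247 253 252 254 255 206 140 154 250 255 254 255 244 221 221 226 186 137
 142 255 255 252 252 252 252 252 253 255 255 179 155 170 127  62]
162 [251 253 255 255 255 203 141 163 152 255 255 255 240 218 221 227 204 134
 138 255 255 252 252 249 252 255 220 125 204 152 152 165 189 101]
165 [255 247 254 255 255 214 169 193 148 255 255 253 255 249 226 222 141 138
 147 255 255 251 254 243 254 255 255 255 255 185 142 158 254 145]
168 [253 250 252 255 239 207 198 178 125 124 131 243 255 255 255 255 255 255
 255 255 255 246 231 213 155 139 154 153 205 218 218 163 255 177]
```

```bash
cat >> h.py <<'E'
from scipy.spatial.transform import Rotation as Ro
AX=np.array([512,-72.5]); PHI=4.64
def rel(p,ang):
    "tool-frame command for TCP at p with tool x at yaw ang (deg), pointing down"
    s=readout.read_state(); R0=s['eef_rot']; a=np.radians(ang)
    R1=np.array([[np.cos(a),0,-np.sin(a)],[np.sin(a),0,np.cos(a)],[0,-1,0]])
    return np.r_[R0.T@(np.asarray(p,float)-s['eef_pos'])/100, Ro.from_matrix(R0.T@R1).as_rotvec(degrees=True)/30]
def pinang():
    s=readout.read_state(); p=s['eef_pos'][:2]-AX; z=s['eef_rot'][:2,2]
    t=-(p@z)+np.sqrt((p@z)**2-p@p+44.5**2); q=p+t*z; return np.degrees(np.arctan2(q[1],q[0]))%360,s['eef_pos'],s['gripper_width'],np.degrees(np.arctan2(*s['eef_rot'][1::-1,0])),s['force']
E
python3 - <<'E'
from h import *
print(pinang())
t0=pinang()[0]
for k in range(0,8):
    t=np.radians(t0+3.6*k); r=48-k*0.1
    print(np.round(rel(np.r_[AX+r*np.array([np.cos(t),np.sin(t)]),57.5],t0+3.6*k-90),3))
E
```

```text
(np.float64(101.35312100855799), array([502.16, -24.67,  58.41]), 13.970485304155261, np.float64(14.419846564789992), array([-0.04,  0.14, -0.66]))
[ 0.    0.01 -0.01  0.    0.1  -0.01]
[-0.03  0.01 -0.01 -0.   -0.02 -0.01]
[-0.06  0.01 -0.01 -0.   -0.14 -0.01]
[-0.09  0.01 -0.01 -0.   -0.26 -0.01]
[-0.12  0.01 -0.02 -0.   -0.38 -0.01]
[-0.15  0.01 -0.03 -0.   -0.5  -0.01]
[-0.17  0.01 -0.04 -0.   -0.62 -0.01]
[-0.2   0.01 -0.05 -0.   -0.74 -0.01]
```

Call:
apply_moves(
  commands="-0.03 0 -0.01 0 -0.02 0; -0.06 0 -0.01 0 -0.14 0; -0.09 0 -0.01 0 -0.26 0; -0.12 0 -0.02 0 -0.38 0; -0.15 0 -0.03 0 -0.5 0; -0.17 0 -0.04 0 -0.62 0; -0.2 0 -0.05 0 -0.74 0; -0.2 0 -0.05 0 -0.74 0",
)

```text
time_s: 5.38
eef_pos: [483.8, -34.6, 58.5]
eef_rot: [[0.803, -0.003, -0.596], [0.596, -0.001, 0.803], [-0.003, -1.0, 0.001]]
force: [-0.7, 0.4, 1.0]
gripper_width: 0.5
```

Run:
```python
from h import *
print(pinang())
t0=pinang()[0]
for k in range(0,8):
    t=np.radians(t0+4.1*k); r=47.5-k*0.1
    print(np.round(rel(np.r_[AX+r*np.array([np.cos(t),np.sin(t)]),57.5],t0+4.1*k-90),3))
```

```text
(np.float64(126.69659026756328), array([483.76, -34.6 ,  58.47]), 0.5100971190581888, np.float64(36.608274356682394), array([-0.71,  0.43,  0.96]))
[-0.    0.01  0.   -0.   -0.   -0.01]
[-0.03  0.01  0.   -0.   -0.14 -0.01]
[-0.07  0.01 -0.01 -0.   -0.28 -0.01]
[-0.1   0.01 -0.01 -0.   -0.41 -0.01]
[-0.13  0.01 -0.02 -0.   -0.55 -0.01]
[-0.17  0.01 -0.03 -0.   -0.69 -0.01]
[-0.2   0.01 -0.05 -0.   -0.82 -0.01]
[-0.23  0.01 -0.06 -0.   -0.96 -0.01]
```

The opening is 0.5, so the pin slipped out of the jaws. I'll look.

Run:
```python
from h import *
cv2.imwrite("pics/w3.png",get_image("wrist")); c=camera_model("wrist");print(proj("wrist",[[512,-72,22],[483.8,-34.6,60]],c))
a=get_image("top")[110:235,160:290]
cv2.imwrite("pics/top3z.png",cv2.resize(a,None,fx=4.8,fy=4.8,interpolation=cv2.INTER_CUBIC))
```

```text
[[256.21 271.02]
 [255.71 234.27]]
```

View pics/w3.png

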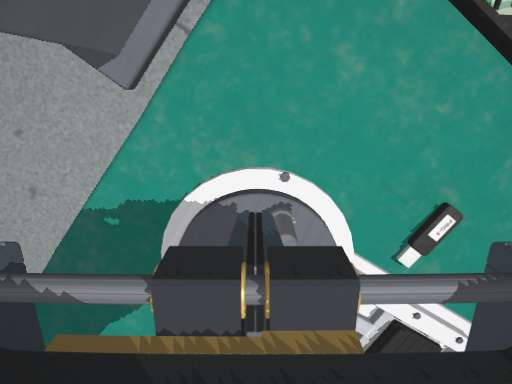

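View pics/top3z.png

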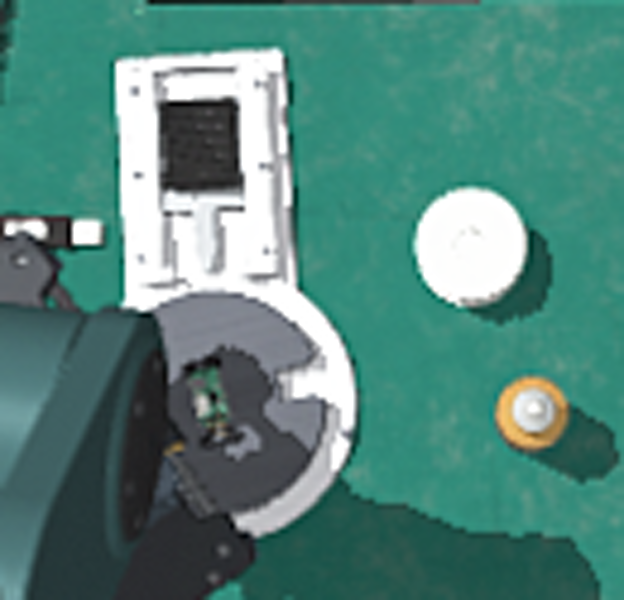

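Run:
```python
from h import *
a=cv2.imread("pics/w3.png")[160:345,140:370]
cv2.imwrite("pics/w3z.png",cv2.resize(a,None,fx=3.2,fy=3.2,interpolation=cv2.INTER_CUBIC))
c=camera_model("wrist")
s=readout.read_state()
T=[s['eef_pos']+s['eef_rot']@np.array(v) for v in ([0,0,16],[0,19,16],[0,19,-16],[0,19,0],[0,0,0])]
print(proj("wrist",T,c))
print(proj("wrist",[[501,-29,60],[503,-28.5,60]],c))
```

```text
[[255.95 207.09]
 [255.85 196.27]
 [255.8  243.34]
 [255.82 220.35]
 [255.92 233.18]]
[[285.28 243.33]
 [288.54 244.57]]
```

View pics/w3z.png

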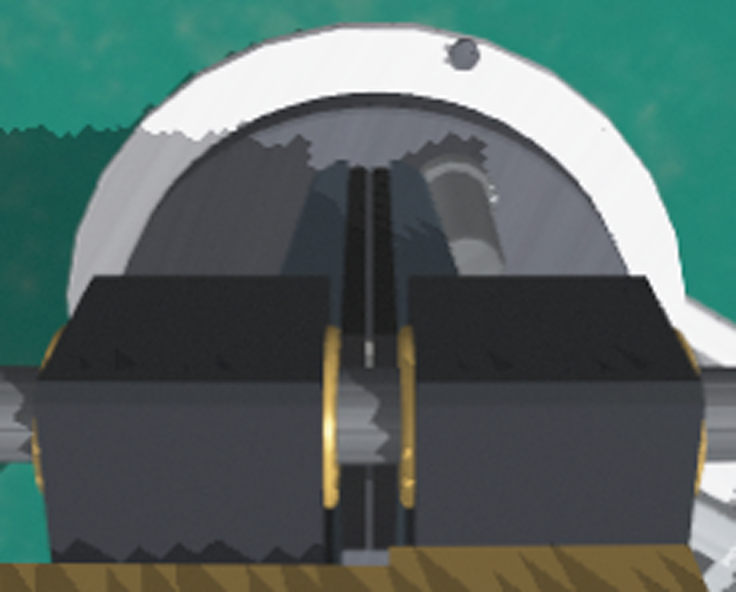

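Run:
```python
from h import *
c=camera_model("wrist")
for q,z in (((140+478/3.2-.5,160+255/3.2-.5),60),((140+458/3.2-.5,160+183/3.2-.5),28)):
    P=cast("wrist",q,z,c)[0]; d=P[:2]-AX; print(P,np.hypot(*d),np.degrees(np.arctan2(d[1],d[0])))
for a in ("pics/top0z.png","pics/top3z.png"):
    im=cv2.imread(a); cv2.imwrite(a.replace("z","k"),cv2.resize(im[300:500,200:380],None,fx=3,fy=3))
i=np.hstack([cv2.imread("pics/top0k.png")[:,:390],cv2.imread("pics/top3k.png")[:,:390]]); cv2.imwrite("pics/cmp.png",i)
```

```text
[501.03 -25.7   60.  ] 48.06347374267928 103.18747942100651
[499.56 -25.66  28.  ] 48.46830950756564 104.87660044070769
```

View pics/cmp.png

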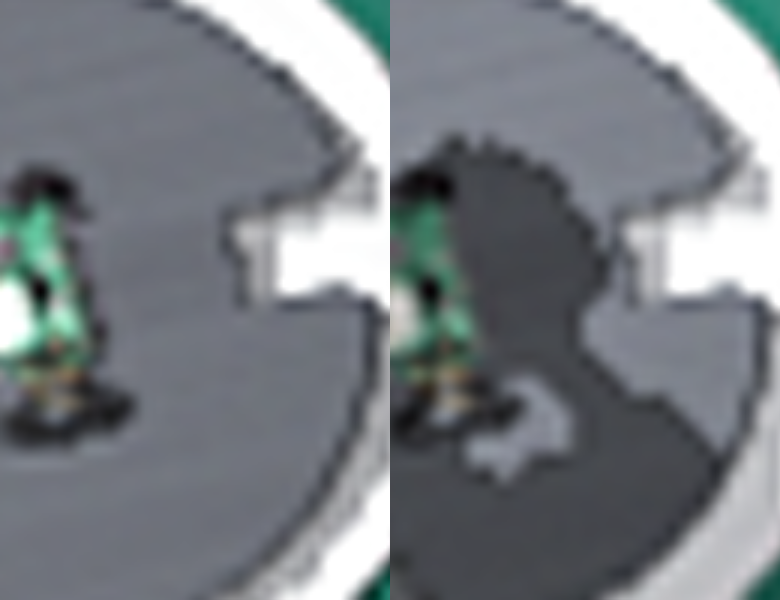

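```bash
python3 - <<'E'
from h import *
c=camera_model("wrist");s=readout.read_state()
for y in (-20,0,10,19,25):
  for z in (5,10,16):
    T=[s['eef_pos']+s['eef_rot']@np.array(v) for v in ([-45.5,y,z],[45.5,y,z])]
    print(y,z,proj("wrist",T,c).ravel())
a=cv2.imread("pics/w2.png")[195:345,90:420]
cv2.imwrite("pics/w2z.png",cv2.resize(a,None,fx=2.4,fy=2.4,interpolation=cv2.INTER_CUBIC))
E
python3 -c "
from station import r;print([ (k,getattr(r,k)) for k in dir(r) if not k.startswith('_')])"
```

```text
-20 5 [167.73 240.68 344.35 240.66]
-20 10 [166.95 231.79 345.14 231.78]
-20 16 [166.01 220.92 346.11 220.91]
0 5 [176.4  225.08 335.42 225.07]
0 10 [175.78 216.96 336.06 216.95]
0 16 [175.03 207.05 336.83 207.04]
10 5 [180.13 218.39 331.59 218.38]
10 10 [179.57 210.61 332.17 210.6 ]
10 16 [178.89 201.12 332.87 201.11]
19 5 [183.2  212.89 328.44 212.88]
19 10 [182.69 205.39 328.97 205.39]
19 16 [182.07 196.25 329.61 196.24]
25 5 [185.11 209.47 326.48 209.46]
25 10 [184.62 202.15 326.98 202.14]
25 16 [184.04 193.22 327.58 193.22]
[('Unreachable', <class 'station.Unreachable'>), ('tips_ahead', 19.0)]
```

View pics/w2z.png

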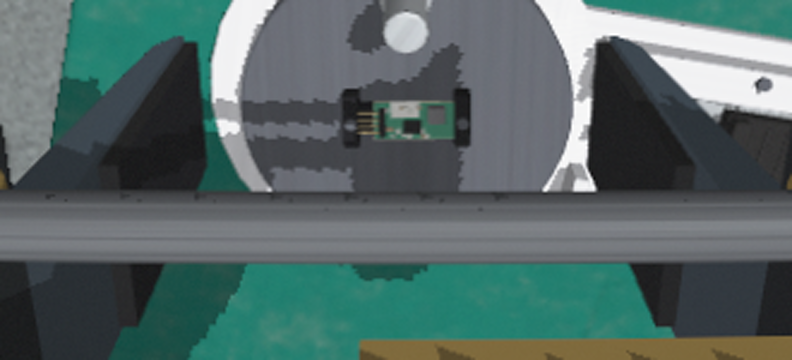

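Run:
```python
from h import *
im=get_image("side");s=readout.read_state()
T=[s['eef_pos']+s['eef_rot']@np.array(v) for v in ([0,0,0],[0,19,0],[0,19,16],[0,19,-16])]+[[501,-29,60],[501,-29,22]]
P=proj("side",T);print(P)
x0,y0=170,130
a=cv2.resize(im[y0:y0+110,x0:x0+150],None,fx=5,fy=5,interpolation=cv2.INTER_CUBIC)
for p,col in zip(P,[(0,0,255)]*4+[(255,0,0)]*2): cv2.circle(a,tuple(int(round(t)) for t in ((p-(x0,y0)+.5)*5)),3,col,-1)
cv2.imwrite("pics/s3.png",a)
```

```text
[[213.15 173.53]
 [213.35 180.82]
 [208.35 179.05]
 [218.44 182.63]
 [219.63 171.28]
 [219.95 185.64]]
```

View pics/s3.png

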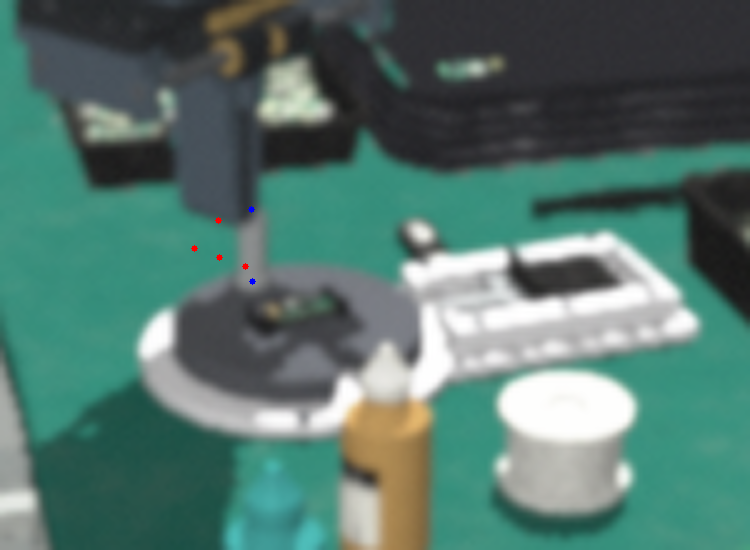

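The side view shows the fingertips ending at the TCP height, about (218,220) in the crop. The interface text puts them 19 mm ahead of it. The wrist view agrees with the side view, so only the top 2 mm of the pin was gripped, and it slipped. I'll lift, open, and descend lower with force checks.

Call:
apply_moves(
  commands="0 -0.2 0 0 0 0; 0 -0.4 0 0 0 0; 0 -0.4 0 0 0.2 0; 0 -0.4 0 0 0.5 0; 0 -0.4 0 0 0.75 0; 0 -0.4 0 0 0.75 0",
  hand=0,
)

```text
time_s: 6.28
eef_pos: [484.3, -34.4, 98.5]
eef_rot: [[0.97, -0.003, -0.243], [0.243, -0.001, 0.97], [-0.003, -1.0, -0.0]]
force: [-0.2, 0.3, 0.3]
gripper_width: 57.6
```

Run:
```python
from h import *
print(pinang()); print(rel([501.5,-28,98],14))
```

```text
(np.float64(127.39021710571666), array([484.3 , -34.43,  98.53]), 57.611870015777114, np.float64(14.070785608340298), array([-0.19,  0.34,  0.34]))
[ 0.18  0.    0.02  0.    0.   -0.01]
```

Call:
apply_moves(
  commands="0.18 0 0.02 0 0 0; 0.18 0 0.02 0 0 0; 0.18 0.2 0.02 0 0 0; 0.18 0.4 0.02 0 0 0; 0.18 0.53 0.02 0 0 0; 0.18 0.53 0.02 0 0 0",
)

```text
time_s: 7.02
eef_pos: [500.6, -28.0, 44.7]
eef_rot: [[0.97, -0.005, -0.244], [0.244, -0.001, 0.97], [-0.005, -1.0, 0.001]]
force: [0.6, -0.3, 1.2]
gripper_width: 91.1
```

Run:
```python
from h import *
print(pinang())
im=get_image("side");s=readout.read_state()
T=[s['eef_pos']+s['eef_rot']@np.array(v) for v in ([45,0,16],[45,0,-16],[45,19,-16],[-45,0,-16])]+[[501,-29,60],[501,-29,22]]
P=proj("side",T)
x0,y0=170,130
a=cv2.resize(im[y0:y0+110,x0:x0+150],None,fx=5,fy=5,interpolation=cv2.INTER_CUBIC)
for p,col in zip(P,[(0,0,255)]*4+[(255,0,0)]*2): cv2.circle(a,tuple(int(round(t)) for t in ((p-(x0,y0)+.5)*5)),3,col,-1)
cv2.imwrite("pics/s4.png",a)
```

```text
(np.float64(104.45083252410588), array([500.55, -28.04,  44.73]), 91.07359392868885, np.float64(14.09776749219228), array([ 0.59, -0.34,  1.19]))
```

View pics/s4.png

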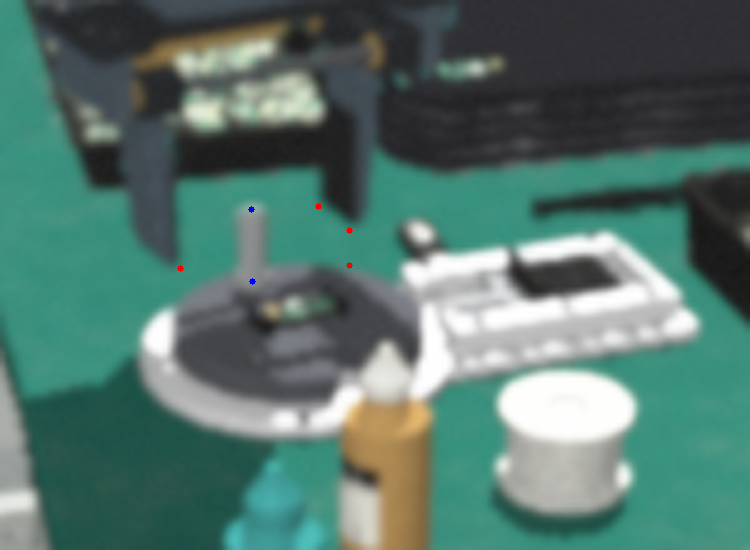

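Call:
apply_moves(
  commands="0.005 0.03 0.01 0 0 0; 0.005 0.06 0.01 0 0 0; 0.005 0.1 0.01 0 0 0; 0.005 0.1 0.01 0 0 0",
)

```text
time_s: 7.58
eef_pos: [501.0, -27.0, 35.1]
eef_rot: [[0.97, -0.004, -0.243], [0.243, -0.001, 0.97], [-0.004, -1.0, 0.0]]
force: [-0.7, -0.1, 0.0]
gripper_width: 91.0
```

Call:
apply_moves(
  commands="0 0 0 0 0 0; 0 0 0 0 0 0; 0 0 0 0 0 0; 0 0 0 0 0 0; 0 0 0 0 0 0; 0 0 0 0 0 0; 0 0 0 0 0 0; 0 0 0 0 0 0; 0 0 0 0 0 0; 0 0 0 0 0 0",
  hand=1,
  squeeze=10,
)

```text
time_s: 8.82
eef_pos: [501.0, -27.0, 35.1]
eef_rot: [[0.97, -0.004, -0.243], [0.243, -0.001, 0.97], [-0.004, -1.0, 0.0]]
force: [-0.1, 0.6, 0.7]
gripper_width: 13.8
```

Run:
```python
from h import *
print(pinang())
im=get_image("side")
x0,y0=170,130
a=cv2.resize(im[y0:y0+110,x0:x0+150],None,fx=5,fy=5,interpolation=cv2.INTER_CUBIC)
cv2.imwrite("pics/s5.png",a)
t0=pinang()[0]
for k in range(0,8):
    t=np.radians(t0+3.8*k); r=44.8
    print(np.round(rel(np.r_[AX+r*np.array([np.cos(t),np.sin(t)]),34.5],t0+3.8*k-90),3))
```

```text
(np.float64(103.57468096194384), array([500.99, -26.99,  35.13]), 13.761300223063513, np.float64(14.087573590082869), array([-0.1 ,  0.62,  0.71]))
[ 0.    0.01 -0.02 -0.    0.02 -0.01]
[-0.03  0.01 -0.02 -0.   -0.11 -0.01]
[-0.06  0.01 -0.02 -0.   -0.23 -0.01]
[-0.09  0.01 -0.03 -0.   -0.36 -0.01]
[-0.12  0.01 -0.04 -0.   -0.49 -0.01]
[-0.15  0.01 -0.04 -0.   -0.61 -0.01]
[-0.17  0.01 -0.05 -0.   -0.74 -0.01]
[-0.2   0.01 -0.07 -0.   -0.87 -0.01]
```

View pics/s5.png

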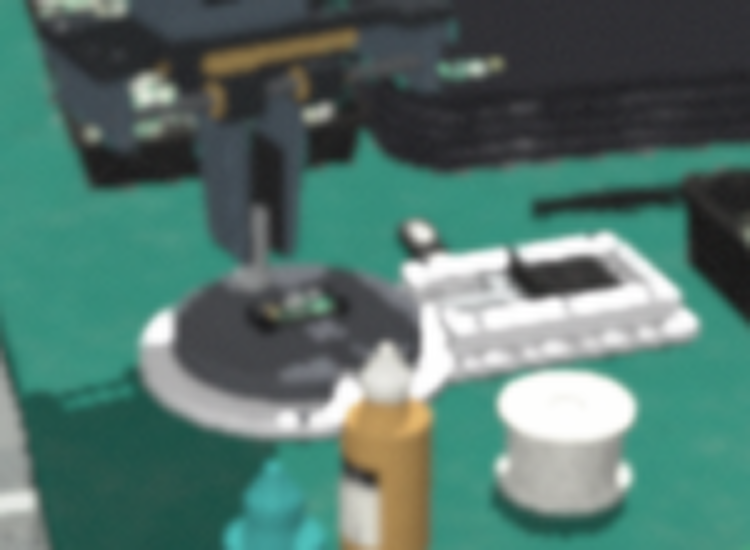

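Call:
apply_moves(
  commands="-0.02 0 -0.02 0 -0.06 0; -0.04 0 -0.02 0 -0.15 0; -0.06 0 -0.02 0 -0.23 0; -0.09 0 -0.03 0 -0.36 0; -0.12 0 -0.04 0 -0.49 0; -0.15 0 -0.04 0 -0.61 0; -0.17 0 -0.05 0 -0.74 0; -0.2 0 -0.07 0 -0.87 0; -0.2 0 -0.07 0 -0.87 0",
)

```text
time_s: 10.0
eef_pos: [482.4, -38.5, 35.0]
eef_rot: [[0.763, -0.006, -0.646], [0.646, -0.0, 0.763], [-0.005, -1.0, 0.004]]
force: [-5.2, 3.6, 2.6]
gripper_width: 13.5
```

Run:
```python
from h import *
print(pinang())
t0=pinang()[0]
for k in range(0,8):
    t=np.radians(t0+3.9*k); r=44.8
    print(np.round(rel(np.r_[AX+r*np.array([np.cos(t),np.sin(t)]),34.5],t0+3.9*k-90),3))
print(cast("top",(160+533/4.8-.5,110+410/4.8-.5),92))
```

```text
(np.float64(131.0718424418001), array([482.4 , -38.52,  35.04]), 13.48664566586861, np.float64(40.26665404993642), array([-5.25,  3.59,  2.62]))
[-0.    0.01 -0.   -0.01 -0.03 -0.01]
[-0.03  0.01 -0.   -0.01 -0.16 -0.01]
[-0.06  0.01 -0.01 -0.01 -0.29 -0.01]
[-0.09  0.01 -0.01 -0.01 -0.42 -0.01]
[-0.12  0.01 -0.02 -0.01 -0.55 -0.01]
[-0.15  0.01 -0.03 -0.01 -0.68 -0.01]
[-0.18  0.01 -0.04 -0.01 -0.81 -0.01]
[-0.2   0.01 -0.06 -0.01 -0.94 -0.01]
[[ 505.74 -237.44   92.  ]]
```

The pin is held and turning: the opening is 13.5 and the pin is at 131°. I'll continue the arc.

Call:
apply_moves(
  commands="-0.02 0 0.01 0 -0.08 0; -0.04 0 0.01 0 -0.19 0; -0.07 0 0.01 0 -0.32 0; -0.09 0 0 0 -0.42 0; -0.12 0 -0.01 0 -0.55 0; -0.15 0 -0.02 0 -0.68 0; -0.18 0 -0.03 0 -0.81 0; -0.2 0 -0.05 0 -0.94 0; -0.2 0 -0.05 0 -0.94 0",
)

```text
time_s: 11.12
eef_pos: [470.6, -55.5, 35.2]
eef_rot: [[0.367, -0.005, -0.93], [0.93, -0.0, 0.367], [-0.002, -1.0, 0.005]]
force: [0.7, -1.1, -0.4]
gripper_width: 13.4
```

Run:
```python
from h import *
print(pinang())
t0=pinang()[0]
for k in range(0,8):
    t=np.radians(t0+(184.64-t0)/7*k); r=45.5
    print(np.round(rel(np.r_[AX+r*np.array([np.cos(t),np.sin(t)]),34.5],np.degrees(t)-90),3))
a=get_image("top")[110:235,160:290]
cv2.imwrite("pics/top6z.png",cv2.resize(a,None,fx=4.8,fy=4.8,interpolation=cv2.INTER_CUBIC))
```

```text
(np.float64(157.65956293064207), array([470.61, -55.49,  35.18]), 13.39194662844384, np.float64(68.44595171831403), array([ 0.73, -1.06, -0.42]))
[ 0.    0.01  0.01 -0.01  0.03 -0.01]
[-0.03  0.01  0.01 -0.01 -0.1  -0.  ]
[-0.06  0.01  0.   -0.01 -0.23 -0.  ]
[-0.09  0.01 -0.   -0.01 -0.36 -0.  ]
[-0.12  0.01 -0.01 -0.01 -0.49 -0.  ]
[-0.15  0.01 -0.02 -0.01 -0.62 -0.  ]
[-0.18  0.01 -0.03 -0.01 -0.74 -0.  ]
[-0.21  0.01 -0.04 -0.01 -0.87 -0.  ]
```

View pics/top6z.png

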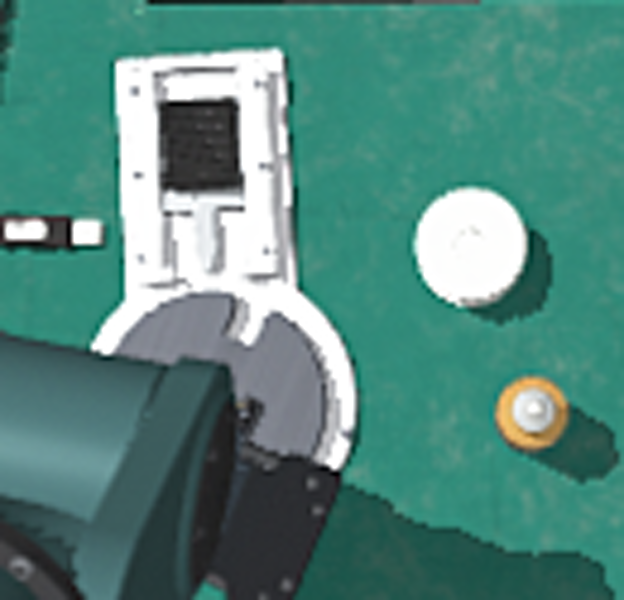

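The disc follows: the keyway is now at about (250,320) in the crop, roughly 27° short. This is the last arc.

Call:
apply_moves(
  commands="-0.03 0 0.01 0 -0.1 0; -0.06 0 0 0 -0.23 0; -0.09 0 0 0 -0.36 0; -0.12 0 -0.01 0 -0.49 0; -0.15 0 -0.02 0 -0.62 0; -0.18 0 -0.03 0 -0.74 0; -0.21 0 -0.04 0 -0.87 0; -0.21 0 -0.04 0 -0.87 0; -0.21 0 -0.04 0 -0.87 0",
)

```text
time_s: 12.3
eef_pos: [467.9, -76.5, 35.4]
eef_rot: [[-0.077, -0.003, -0.997], [0.997, -0.001, -0.077], [-0.001, -1.0, 0.003]]
force: [7.5, 0.9, -8.6]
gripper_width: 13.7
```

Run:
```python
from h import *
print(pinang())
im=get_image("top"); cv2.imwrite("pics/top7.png",im)
a=im[120:205,170:245]
cv2.imwrite("pics/top7z.png",cv2.resize(a,None,fx=7,fy=7,interpolation=cv2.INTER_CUBIC))
# predicted keyway features for angle 0
u=np.array([np.cos(np.radians(PHI)),np.sin(np.radians(PHI))]);n=np.array([-u[1],u[0]])
for r,w in ((36,0),(36,8),(36,-8),(60,12.5),(60,-12.5)): print(r,w,(proj("top",np.r_[AX+r*u+w*n,22])[0]-(170,120)+.5)*7)
```

```text
(np.float64(185.187778165256), array([467.9 , -76.51,  35.36]), 13.685023639040757, np.float64(94.39563465526878), array([ 7.46,  0.91, -8.58]))
36 0 [236.27 415.95]
36 8 [214.17 417.41]
36 -8 [258.37 414.48]
60 12.5 [198.2  352.22]
60 -12.5 [267.14 347.61]
```

View pics/top7z.png

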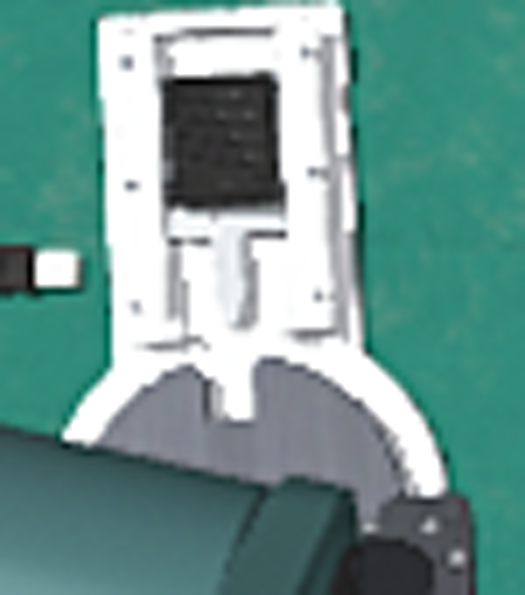

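Run:
```python
from h import *
im=cv2.imread("pics/top7.png"); g=im.mean(2)
for v in range(171,180): print(v,g[v,194:212].astype(int))
u=np.array([np.cos(np.radians(PHI)),np.sin(np.radians(PHI))]);n=np.array([-u[1],u[0]])
for v in range(171,180):
    row=g[v]; 
    Rr=[x+(row[x]-180)/(row[x]-row[x+1]) for x in range(202,212) if row[x]>180>=row[x+1]]
    Ls=[x+(row[x]-132)/(row[x]-row[x+1]) if row[x]!=row[x+1] else x for x in range(196,204) if (row[x]-132)*(row[x+1]-132)<0]
    for nm,l in(("R",Rr),("L",Ls)):
        for x in l:
            P=cast("top",(x,v),22)[0][:2]-AX; print(v,nm,round(x,1),"fx",P@u,P@n)
for v in range(150,168,3):
    print(v,g[v,194:212].astype(int))
```

```text
171 [255 255 255 255 255 255 255 255 254 255 255 255 228 125 106  96 127 237]
172 [243 171 125 128 255 255 255 255 255 255 255 251 152 123 130 124 122 115]
173 [109 123 127 127 103 255 255 255 255 255 255 239 136 128 134 129 130 128]
174 [130 133 135 137 129  88 157 255 255 255 255 240 137 128 135 130 133 130]
175 [134 137 136 139 137  77 167 180 255 255 255 246 144 128 134 131 133 132]
176 [134 137 136 139 139  80 172 186 255 255 255 255 164 127 132 130 133 130]
177 [135 137 135 139 141  74 172 189 255 255 255 255 164 127 133 132 132 131]
178 [133 137 135 137 141  79 162 189 255 255 255 255 166 129 133 134 132 131]
179 [135 135 133 138 140 100 134 171 169 255 255 241 160 130 134 133 131 133]
171 R 206.5 fx 55.527964523853626 -9.230447364159536
172 R 205.7 fx 53.117258980386495 -7.203395534042633
172 L 197.0 fx 54.589444179841564 14.78443951836785
173 R 205.6 fx 50.605887085265955 -6.693861408586453
173 L 198.2 fx 51.854778795619325 11.980273631642614
174 R 205.6 fx 48.069456223009766 -6.574188532776494
174 L 197.6 fx 49.41119417782743 13.509109817234842
174 L 199.6 fx 49.07436577873
[... 568 characters left out ...]
905204 12.758684166241805
178 L 199.6 fx 38.938987441949116 9.014524827144436
179 R 205.8 fx 35.380300488954795 -6.311547063663949
179 L 198.2 fx 36.64721326677511 12.75479822753886
179 L 199.9 fx 36.35899296045773 8.418394158769631
150 [191 255 214 173 175 175 139 163 175 171 173 172 170 170 166 164 165 255]
153 [219 244 245 240 243 234 253 244 235 238 216 135  95  88 103  95  81 255]
156 [170 172 255 255 255 255 250 232 237 241 193 165 255 255 255 255 255 255]
159 [160 175 255 255 255 255 252 237 236 239 211 155 163 255 255 255 254 254]
162 [159 182 174 255 255 255 250 234 236 241 227 150 159 255 255 255 255 254]
165 [195 219 172 255 255 255 255 255 242 239 159 157 170 255 255 254 255 252]
```

Run:
```python
from h import *
im=cv2.imread("pics/top7.png"); g=im.mean(2)
u=np.array([np.cos(np.radians(PHI)),np.sin(np.radians(PHI))]);n=np.array([-u[1],u[0]])
def f(px,z): P=cast("top",px,z)[0][:2]-AX; return round(P@u,1),round(P@n,1)
print("pad col",[ (v,int(g[v,201])) for v in range(124,175)])
print("pad row140",[ (x,int(g[140,x])) for x in range(190,216)])
for v in (130.5,149.5): print(v,f((201.5,v),24),f((201.5,v),30))
for x in (192.5,210.5): print(x,f((x,140),24))
for v in (164.5,165.5,166.5):print("tip",f((202.5,v),15))
```

```text
pad col [(124, 89), (125, 218), (126, 255), (127, 255), (128, 255), (129, 255), (130, 195), (131, 25), (132, 48), (133, 64), (134, 50), (135, 57), (136, 74), (137, 39), (138, 53), (139, 52), (140, 50), (141, 51), (142, 47), (143, 44), (144, 54), (145, 55), (146, 60), (147, 51), (148, 41), (149, 68), (150, 163), (151, 238), (152, 245), (153, 244), (154, 237), (155, 236), (156, 232), (157, 227), (158, 230), (159, 237), (160, 236), (161, 233), (162, 234), (163, 243), (164, 251), (165, 255), (166, 254), (167, 255), (168, 255), (169, 255), (170, 255), (171, 255), (172, 255), (173, 255), (174, 255)]
pad row140 [(190, 255), (191, 255), (192, 236), (193, 88), (194, 70), (195, 46), (196, 52), (197, 54), (198, 50), (199, 44), (200, 49), (201, 50), (202, 41), (203, 38), (204, 48), (205, 53), (206, 51), (207, 51), (208, 40), (209, 69), (210, 255), (211, 255), (212, 255), (213, 255), (214, 255), (215, 255)]
130.5 (np.float64(159.6), np.float64(-2.5)) (np.float64(158.0), np.float64(-3.4))
149.5 (np.float64(110.8), np.float64(0.1)) (np.float64(109.6), np.float64(-0.8))
192.5 (np.float64(136.7), np.float64(21.7))
210.5 (np.float64(133.5), np.float64(-24.1))
tip (np.float64(73.8), np.float64(1.0))
tip (np.float64(71.3), np.float64(1.1))
tip (np.float64(68.7), np.float64(1.2))
```

Call:
apply_moves(
  commands="0 0 0 0 0 0; 0 0 0 0 0 0; 0 0 0 0 0 0; 0 0 0 0 0 0; 0 -0.2 0 0 0 0; 0 -0.5 0 0 0 0; 0 -0.8 0 0 0 0; 0 -0.8 0 0 0 0",
  hand=0,
)

```text
time_s: 13.35
eef_pos: [469.4, -76.7, 117.2]
eef_rot: [[-0.077, 0.001, -0.997], [0.997, -0.002, -0.077], [-0.002, -1.0, -0.001]]
force: [0.2, 0.2, -0.5]
gripper_width: 90.1
```

Call:
apply_moves(
  commands="0.02 0 -0.3 0 0.3 0; 0.04 0 -0.6 0 0.6 0; 0.04 0 -0.9 0 0.9 0; 0.04 0 -0.9 0 1 0; 0.04 0 -0.9 0 1 0",
  hand=1,
  squeeze=30,
)

```text
time_s: 13.98
eef_pos: [558.3, -65.7, 116.2]
eef_rot: [[0.432, -0.001, -0.902], [0.902, -0.001, 0.432], [-0.002, -1.0, -0.0]]
force: [0.1, -0.6, -0.1]
gripper_width: 44.2
```

Call:
apply_moves(
  commands="0 0 0 0 0.3 0; 0 0 0 0 0.6 0; 0 0 0 0 0.9 0; 0 0 0 0 1 0; 0 0 0 0 1 0",
)

```text
time_s: 14.6
eef_pos: [557.7, -65.7, 115.7]
eef_rot: [[0.824, -0.001, -0.566], [0.566, -0.001, 0.824], [-0.002, -1.0, -0.0]]
force: [-0.9, -0.3, -0.8]
gripper_width: 0.5
```

Run:
```python
from h import *
print(pinang()[1:]); print(rel([646.6,-61.6,70],4.64))
im=get_image("top")
a=im[120:225,170:265]
cv2.imwrite("pics/top8z.png",cv2.resize(a,None,fx=5.7,fy=5.7,interpolation=cv2.INTER_CUBIC))
cv2.imwrite("pics/w8.png",get_image("wrist"))
```

```text
(array([557.66, -65.7 , 115.7 ]), 0.47910096153760645, np.float64(34.504444778323666), array([-0.89, -0.31, -0.8 ]))
[ 0.76  0.46 -0.47  0.    1.   -0.  ]
```

View pics/top8z.png

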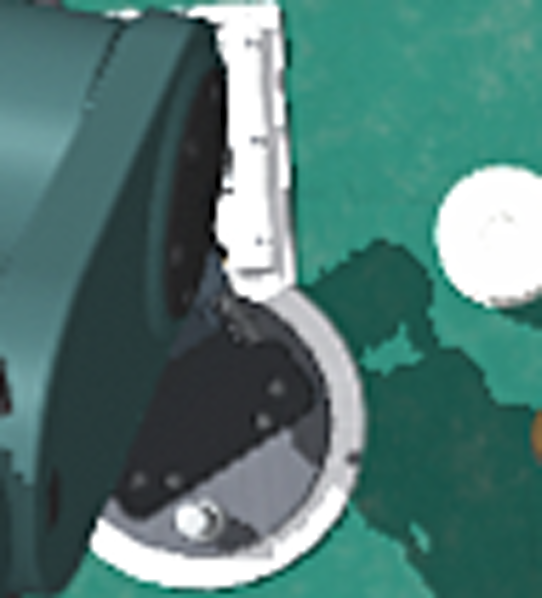

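View pics/w8.png

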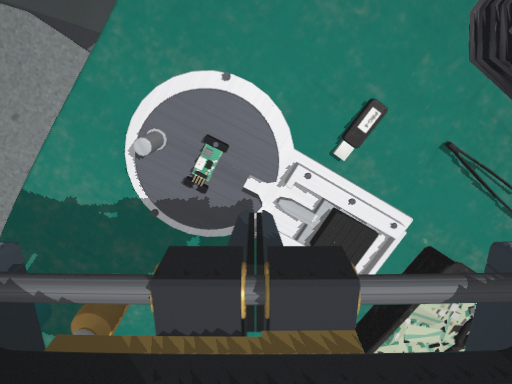

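The wrist view shows the keyway at (255,187) facing the tongue at (290,207). I'll check this from the pin's position and go on above the pad.

Run:
```python
from h import *
c=camera_model("wrist")
for nm,q in(("top",(170+197/5.7-.5,120+518/5.7-.5)),("wrist",(142.5,147))):
    P=cast(nm,q,60)[0][:2];d=P-AX; print(nm,P,np.hypot(*d),np.degrees(np.arctan2(d[1],d[0]))%360-180-PHI)
a=cv2.imread("pics/w8.png")[60:260,120:430]
cv2.imwrite("pics/w8z.png",cv2.resize(a,None,fx=2.5,fy=2.5,interpolation=cv2.INTER_CUBIC))
```

```text
top [468.08 -79.54] 44.48358609725977 4.4702568972459895
wrist [469.44 -77.92] 42.90695252302083 2.6178912664202167
```

View pics/w8z.png

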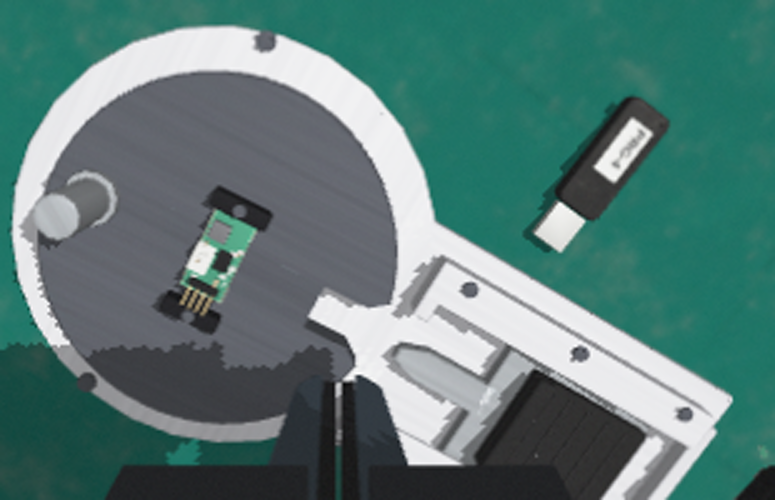

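Run:
```python
from h import *
u=np.array([np.cos(np.radians(PHI)),np.sin(np.radians(PHI))]);n=np.array([-u[1],u[0]])
def f(zx,zy,z): P=cast("wrist",(120+zx/2.5-.5,60+zy/2.5-.5),z)[0][:2]-AX; return np.array([P@u,P@n])
for nm,q,z in (("end up",(328,290),22),("end lo",(308,315),22),("corner up",(360,307),22),("corner lo",(345,340),22),("mouth up",(393,303),22),("mouth lo",(352,378),22),
 ("tip",(397,352),17),("tip a",(395,345),17),("tip b",(390,358),17),("tongue up",(490,375),17),("tongue lo",(462,400),17),("rail screw1",(470,289),22),("screw3",(684,413),22),("pin",(57,217),60)): print(nm,f(*q,z))
```

```text
end up [38.15  8.81]
end lo [36.62 -2.15]
corner up [50.42  9.04]
corner lo [51.91 -3.63]
mouth up [59.33 15.78]
mouth lo [ 60.94 -14.41]
tip [70.7   0.16]
tip a [68.76  2.02]
tip b [69.72 -2.96]
tongue up [103.54   9.15]
tongue lo [100.07  -3.79]
rail screw1 [79.17 32.83]
screw3 [169.24  32.49]
pin [-43.19  -1.58]
```

The keyway's upper edge is about 1 mm off and the mouth's middle is about 0.7 mm from the guide line, well inside the flare. On to the pad.

Call:
apply_moves(
  commands="0.3 0 -0.15 0 0.3 0; 0.6 0 -0.3 0 0.6 0; 0.76 0.2 -0.47 0 0.9 0; 0.76 0.4 -0.47 0 1 0; 0.76 0.4 -0.47 0 1 0",
)

```text
time_s: 15.32
eef_pos: [645.9, -61.2, 74.2]
eef_rot: [[0.997, -0.004, -0.081], [0.081, -0.001, 0.997], [-0.004, -1.0, -0.001]]
force: [-1.0, 0.1, -0.3]
gripper_width: 0.5
```

Run:
```python
from h import *
print(pinang()[1:]); print(rel([646.6,-61.6,40],4.64))
im=get_image("side");s=readout.read_state()
T=[s['eef_pos']+s['eef_rot']@np.array(v) for v in ([13,0,16],[13,0,-16],[-13,0,-16],[0,19,0])]+[[646.6,-61.6,24]]
P=proj("side",T)
x0,y0=190,120
a=cv2.resize(im[y0:y0+110,x0:x0+150],None,fx=5,fy=5,interpolation=cv2.INTER_CUBIC)
for p,col in zip(P,[(0,0,255)]*4+[(255,0,0)]*2): cv2.circle(a,tuple(int(round(t)) for t in ((p-(x0,y0)+.5)*5)),3,col,-1)
cv2.imwrite("pics/s9.png",a)
cv2.imwrite("pics/w9.png",get_image("wrist"))
```

```text
(array([645.92, -61.23,  74.19]), 0.4752911126056713, np.float64(4.630693887340777), array([-0.97,  0.14, -0.26]))
[ 0.01  0.34 -0.    0.   -0.   -0.01]h.py:25: RuntimeWarning: invalid value encountered in sqrt
  t=-(p@z)+np.sqrt((p@z)**2-p@p+44.5**2); q=p+t*z; return np.degrees(np.arctan2(q[1],q[0]))%360,s['eef_pos'],s['gripper_width'],np.degrees(np.arctan2(*s['eef_rot'][1::-1,0])),s['force']
```

View pics/s9.png

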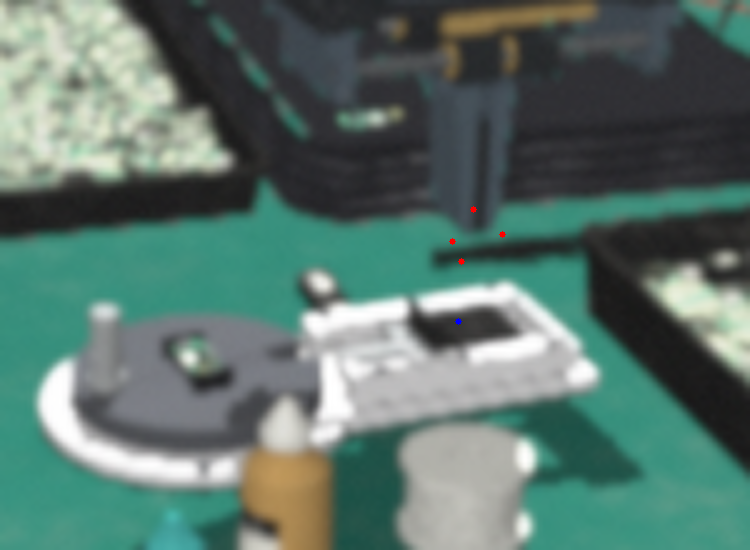

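View pics/w9.png

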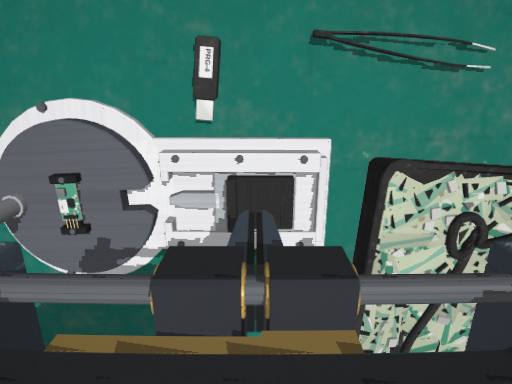

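Call:
apply_moves(
  commands="0.01 0.15 0 0 0 0; 0.01 0.28 0 0 0 0; 0.01 0.28 0 0 0 0",
)

```text
time_s: 15.8
eef_pos: [647.0, -61.3, 46.7]
eef_rot: [[0.997, -0.003, -0.081], [0.081, -0.001, 0.997], [-0.003, -1.0, -0.001]]
force: [-0.2, -0.5, -0.2]
gripper_width: 0.3
```

Call:
apply_moves(
  commands="0 0.05 0 0 0 0; 0 0.1 0 0 0 0; 0 0.13 0 0 0 0; 0 0.13 0 0 0 0",
)

```text
time_s: 16.3
eef_pos: [646.9, -61.2, 33.5]
eef_rot: [[0.997, -0.004, -0.081], [0.081, -0.001, 0.997], [-0.004, -1.0, -0.001]]
force: [-0.5, -0.6, 0.6]
gripper_width: 0.3
```

Call:
apply_moves(
  commands="0 0.02 0 0 0 0; 0 0.04 0 0 0 0; 0 0.04 0 0 0 0",
)

```text
time_s: 16.68
eef_pos: [646.7, -61.2, 29.4]
eef_rot: [[0.997, -0.004, -0.082], [0.081, -0.001, 0.997], [-0.004, -1.0, -0.001]]
force: [-0.1, -0.6, -0.1]
gripper_width: -0.0
```

Call:
apply_moves(
  commands="0 0.01 0 0 0 0; 0 0.02 0 0 0 0; 0 0.03 0 0 0 0; 0 0.03 0 0 0 0",
)

```text
time_s: 17.18
eef_pos: [646.7, -61.2, 26.3]
eef_rot: [[0.997, -0.004, -0.081], [0.081, -0.001, 0.997], [-0.004, -1.0, -0.001]]
force: [0.0, 0.7, 0.8]
gripper_width: 0.3
```

Run:
```python
from h import *
s=readout.read_state();print(s['eef_pos'],s['force'])
im=get_image("side")
x0,y0=190,120
cv2.imwrite("pics/s10.png",cv2.resize(im[y0:y0+110,x0:x0+150],None,fx=5,fy=5,interpolation=cv2.INTER_CUBIC))
```

```text
[646.66 -61.24  26.29] [0.01 0.69 0.81]
```

View pics/s10.png

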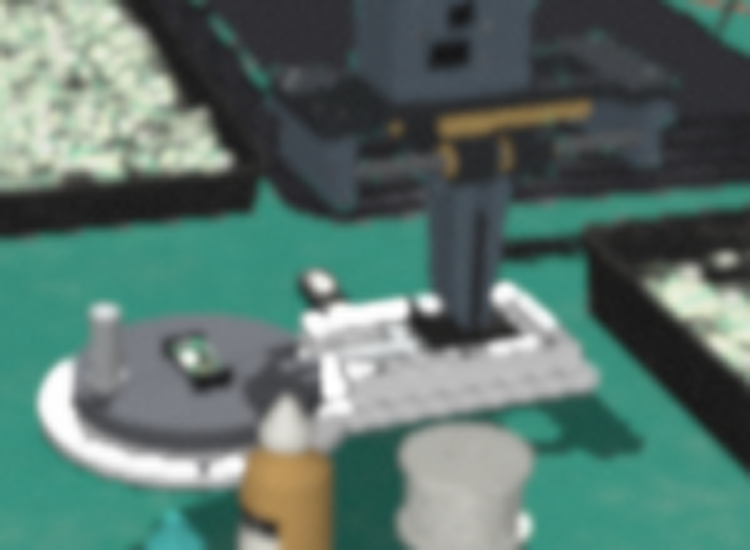

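The closed tips are over the pad, at about (470,325) in the crop, and nearly touching. I'll go down in small force-checked steps.

Call:
apply_moves(
  commands="0 0.01 0 0 0 0; 0 0.02 0 0 0 0; 0 0.02 0 0 0 0",
)

```text
time_s: 17.6
eef_pos: [646.6, -61.2, 24.2]
eef_rot: [[0.997, -0.004, -0.082], [0.082, -0.001, 0.997], [-0.004, -1.0, -0.001]]
force: [-0.1, 0.5, 0.4]
gripper_width: 0.2
```

Call:
apply_moves(
  commands="0 0.01 0 0 0 0; 0 0.015 0 0 0 0; 0 0.015 0 0 0 0",
)

```text
time_s: 17.98
eef_pos: [646.6, -61.2, 22.7]
eef_rot: [[0.997, -0.004, -0.081], [0.081, -0.001, 0.997], [-0.004, -1.0, -0.001]]
force: [-0.5, -0.1, 0.1]
gripper_width: 0.4
```

Call:
apply_moves(
  commands="0 0.01 0 0 0 0; 0 0.015 0 0 0 0; 0 0.015 0 0 0 0",
)

```text
time_s: 18.35
eef_pos: [646.5, -61.2, 21.1]
eef_rot: [[0.997, -0.004, -0.082], [0.082, -0.001, 0.997], [-0.004, -1.0, -0.001]]
force: [-0.1, -1.0, 0.2]
gripper_width: 0.4
```

Call:
apply_moves(
  commands="0 0.01 0 0 0 0; 0 0.01 0 0 0 0; 0 0.01 0 0 0 0",
)

```text
time_s: 18.73
eef_pos: [646.5, -61.2, 20.1]
eef_rot: [[0.997, -0.004, -0.081], [0.081, -0.001, 0.997], [-0.004, -1.0, -0.001]]
force: [-0.3, -0.4, 0.9]
gripper_width: 0.1
```

Call:
apply_moves(
  commands="0 0.01 0 0 0 0; 0 0.01 0 0 0 0; 0 0.01 0 0 0 0",
)

```text
time_s: 19.1
eef_pos: [646.6, -61.2, 20.0]
eef_rot: [[0.997, -0.004, -0.081], [0.081, -0.001, 0.997], [-0.004, -1.0, -0.001]]
force: [-5.2, -0.5, 14.6]
gripper_width: 0.4
```

Call:
apply_moves(
  commands="0 0.01 0 0 0 0; 0 0.01 0 0 0 0; 0 0.01 0 0 0 0",
)

```text
time_s: 19.48
eef_pos: [646.6, -61.2, 19.9]
eef_rot: [[0.997, -0.005, -0.082], [0.082, -0.001, 0.997], [-0.005, -1.0, -0.0]]
force: [-6.5, 1.2, 16.4]
gripper_width: 0.5
```

Run:
```python
from h import *
s=readout.read_state();print(s['eef_pos'],s['force'])
im=get_image("side")
x0,y0=230,145
cv2.imwrite("pics/s11.png",cv2.resize(im[y0:y0+75,x0:x0+100],None,fx=7.5,fy=7.5,interpolation=cv2.INTER_CUBIC))
```

```text
[646.6  -61.2   19.95] [-6.48  1.19 16.37]
```

View pics/s11.png

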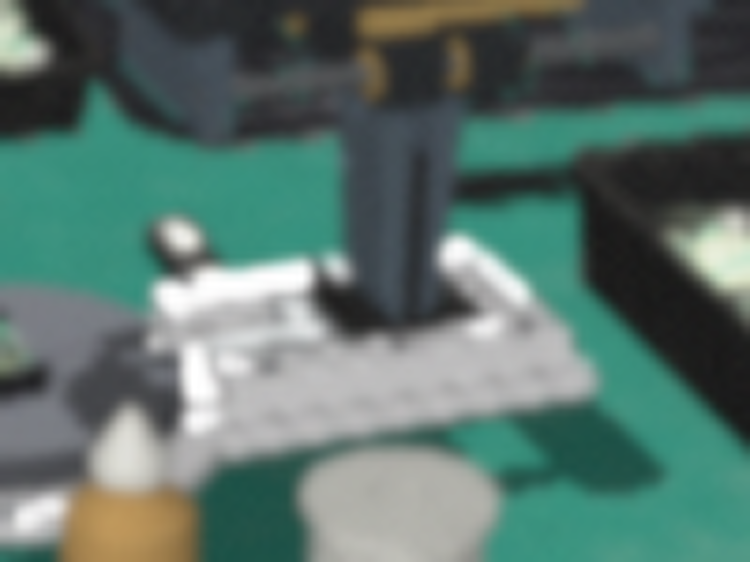

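Contact came at TCP z = 20.0, so the tips end about 4 mm behind the TCP. The press is now about 16 N, so I'll ease it to about 5 N and start pulling.

Call:
apply_moves(
  commands="0 0.003 0 0 0 0; -0.01 0.003 0 0 0 0; -0.02 0.003 0 0 0 0; -0.04 0.003 0 0 0 0; -0.06 0.003 0 0 0 0; -0.08 0.003 0 0 0 0; -0.08 0.003 0 0 0 0",
)

```text
time_s: 20.4
eef_pos: [638.9, -62.0, 20.0]
eef_rot: [[0.997, -0.004, -0.081], [0.081, -0.001, 0.997], [-0.004, -1.0, -0.001]]
force: [2.0, 0.3, 6.1]
gripper_width: 0.4
```

Run:
```python
from h import *
s=readout.read_state();print(s['eef_pos'],s['force'])
cv2.imwrite("pics/w12.png",get_image("wrist"))
```

```text
[638.86 -61.97  20.  ] [1.96 0.35 6.1 ]
```

View pics/w12.png

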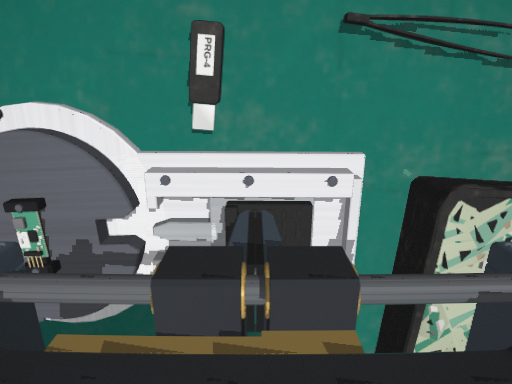

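The tongue tip at (155,228) is in line with the keyway at about (120,227), and the press is 6 N. I'll keep pulling.

Call:
apply_moves(
  commands="-0.02 0.003 0 0 0 0; -0.04 0.003 0 0 0 0; -0.06 0.003 0 0 0 0; -0.08 0.003 0 0 0 0; -0.1 0.003 0 0 0 0; -0.12 0.003 0 0 0 0; -0.12 0.003 0 0 0 0",
)

```text
time_s: 21.32
eef_pos: [627.0, -63.0, 20.0]
eef_rot: [[0.997, -0.004, -0.082], [0.082, -0.001, 0.997], [-0.004, -1.0, -0.001]]
force: [1.9, 0.3, 6.1]
gripper_width: 0.4
```

Run:
```python
from h import *
s=readout.read_state();print(s['eef_pos'],s['force'])
cv2.imwrite("pics/w13.png",get_image("wrist"))
```

```text
[627.05 -62.99  19.97] [1.86 0.25 6.12]
```

View pics/w13.png

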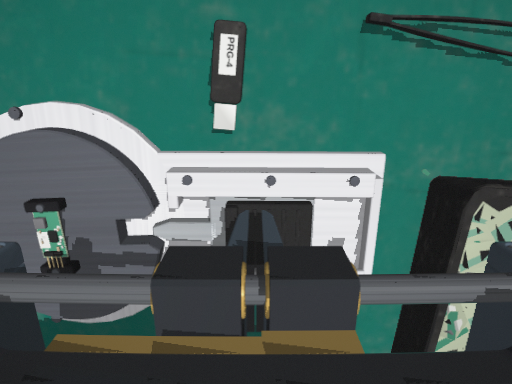

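The plate is following and the tongue tip is entering the keyway mouth at about (152,228).

Call:
apply_moves(
  commands="-0.02 0.003 0 0 0 0; -0.04 0.003 0 0 0 0; -0.06 0.003 0 0 0 0; -0.08 0.003 0 0 0 0; -0.08 0.003 0 0 0 0",
)

```text
time_s: 22.0
eef_pos: [619.2, -63.7, 20.0]
eef_rot: [[0.997, -0.003, -0.081], [0.081, -0.001, 0.997], [-0.003, -1.0, -0.001]]
force: [2.2, 0.2, 6.7]
gripper_width: 0.7
```

Call:
apply_moves(
  commands="-0.015 0.003 0 0 0 0; -0.03 0.003 0 0 0 0; -0.03 0.003 0 0 0 0",
)

```text
time_s: 22.38
eef_pos: [616.6, -64.0, 20.0]
eef_rot: [[0.997, -0.002, -0.081], [0.081, -0.001, 0.997], [-0.002, -1.0, -0.001]]
force: [2.6, 0.5, 6.3]
gripper_width: 0.2
```

Run:
```python
from h import *
s=readout.read_state();print(s['eef_pos'],s['force'])
cv2.imwrite("pics/w14.png",get_image("wrist"))
```

```text
[616.57 -64.03  19.98] [2.6  0.47 6.31]
```

View pics/w14.png

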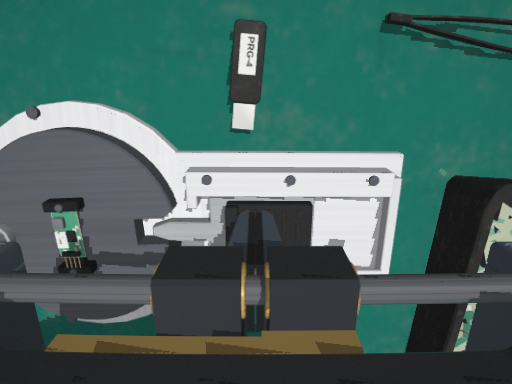

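Roughly 7–8 mm remain, with no resistance from the keyway.

Call:
apply_moves(
  commands="-0.015 0.003 0 0 0 0; -0.03 0.003 0 0 0 0; -0.045 0.003 0 0 0 0; -0.05 0.003 0 0 0 0; -0.05 0.003 0 0 0 0",
)

```text
time_s: 23.05
eef_pos: [612.0, -64.4, 20.0]
eef_rot: [[0.997, -0.001, -0.081], [0.081, -0.001, 0.997], [-0.001, -1.0, -0.001]]
force: [3.7, 1.8, 6.3]
gripper_width: 0.3
```

Call:
apply_moves(
  commands="-0.01 0.003 0 0 0 0; -0.02 0.003 0 0 0 0; -0.02 0.003 0 0 0 0",
)

```text
time_s: 23.42
eef_pos: [610.6, -64.5, 20.0]
eef_rot: [[0.997, 0.0, -0.081], [0.081, -0.001, 0.997], [0.0, -1.0, -0.001]]
force: [4.4, 1.9, 4.4]
gripper_width: 0.3
```

Call:
apply_moves(
  commands="-0.01 0.003 0 0 0 0; -0.02 0.003 0 0 0 0; -0.02 0.003 0 0 0 0",
)

```text
time_s: 23.8
eef_pos: [610.3, -64.6, 20.3]
eef_rot: [[0.997, 0.004, -0.081], [0.081, -0.001, 0.997], [0.004, -1.0, -0.002]]
force: [9.8, 3.3, 2.0]
gripper_width: 0.5
```

Run:
```python
from h import *
s=readout.read_state();print(s['eef_pos'],s['force'])
w=get_image("wrist")
cv2.imwrite("pics/w15z.png",cv2.resize(w[140:290,60:330],None,fx=2.9,fy=2.9,interpolation=cv2.INTER_CUBIC))
```

```text
[610.29 -64.58  20.34] [9.83 3.33 2.03]
```

View pics/w15z.png

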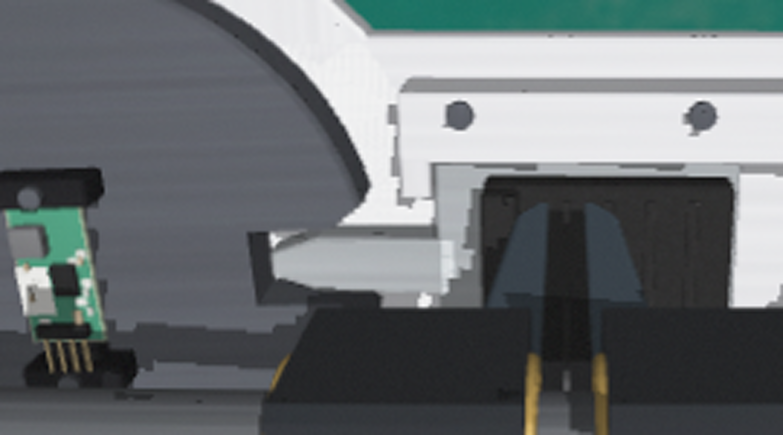

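Run:
```python
from h import *
u=np.array([np.cos(np.radians(PHI)),np.sin(np.radians(PHI))]);n=np.array([-u[1],u[0]])
def f(zx,zy,z): P=cast("wrist",(60+zx/2.9-.5,140+zy/2.9-.5),z)[0][:2]-AX; return np.array([P@u,P@n])
print("tip",f(272,262,17),"end",f(250,262,22),"shoulder",f(436,200,17),"railfront",f(400,140,22),"pad far",f(733,240,24))
```

```text
tip [39.24  0.43] end [36.53  2.69] shoulder [72.98 13.79] railfront [67.38 27.75] pad far [130.75   8.12]
```

Call:
apply_moves(
  commands="-0.01 0.003 0 0 0 0; -0.015 0.003 0 0 0 0; -0.015 0.003 0 0 0 0",
)

```text
time_s: 24.22
eef_pos: [610.2, -64.6, 20.5]
eef_rot: [[0.997, 0.007, -0.081], [0.081, -0.001, 0.997], [0.007, -1.0, -0.002]]
force: [9.0, 3.7, 1.9]
gripper_width: 0.5
```

Home: the shoulder measures 73.0 (72 nominal) and the tip 39.2 (38 nominal). The pull force rises to about 10 N with no further motion. I'll release upward.

Call:
apply_moves(
  commands="0.004 -0.01 0 0 0 0; 0.004 -0.05 0 0 0 0; 0.004 -0.2 0 0 0 0; 0 -0.5 0 0 0 0; 0 -0.9 0 0 0 0; 0 -1 0 0 0 0; 0 -1 0 0 0 0",
)

```text
time_s: 25.1
eef_pos: [609.6, -64.5, 121.2]
eef_rot: [[0.997, 0.008, -0.081], [0.081, -0.002, 0.997], [0.008, -1.0, -0.002]]
force: [1.0, 0.3, -0.9]
gripper_width: 0.4
```

Call:
apply_moves(
  commands="0 -0.3 0.4 0 0 0; 0 -0.6 0.8 0 0 0; 0 -0.6 1 0 0 0; 0 -0.6 1 0 0 0",
)

```text
time_s: 25.6
eef_pos: [600.2, 36.1, 179.6]
eef_rot: [[0.997, 0.006, -0.082], [0.082, -0.002, 0.997], [0.006, -1.0, -0.002]]
force: [-0.6, -0.3, 0.3]
gripper_width: 0.5
```

Run:
```python
from h import *
s=readout.read_state();print(s['eef_pos'],s['force'])
w=get_image("wrist"); cv2.imwrite("pics/w16.png",w)
t=get_image("top"); cv2.imwrite("pics/top16.png",t);cv2.imwrite("pics/top16z.png",cv2.resize(t[110:235,160:290],None,fx=4.8,fy=4.8,interpolation=cv2.INTER_CUBIC))
x=get_image("side"); cv2.imwrite("pics/s16z.png",cv2.resize(x[150:280,180:320],None,fx=4.5,fy=4.5,interpolation=cv2.INTER_CUBIC))
```

```text
[600.15  36.09 179.57] [-0.62 -0.34  0.26]
```

View pics/w16.png

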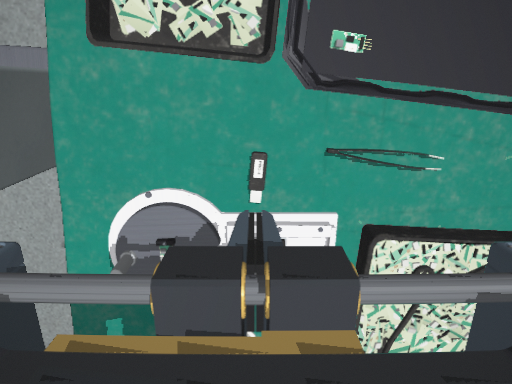

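View pics/top16z.png

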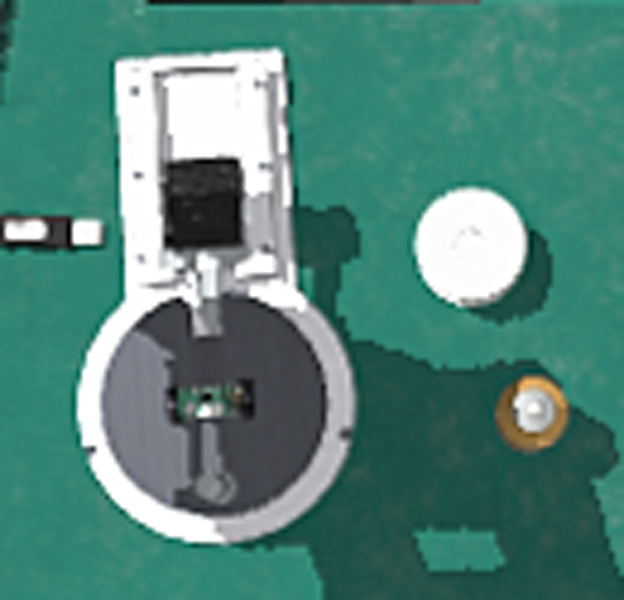

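View pics/s16z.png

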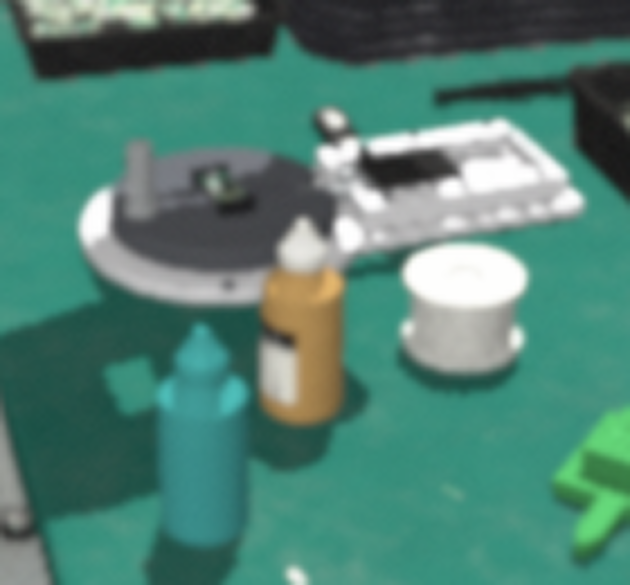

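The plate's thumb pad now spans about 81–128 mm from the axis (82–130 expected when home). The bottle is upright, and the arm is clear with no force on it. I'll hand in.

```bash
python3 -c "
from station import order;print(order.hand_in())"
```

```text
the job is handed in; nothing more can be done
None
```

I turned the turntable by its pin until the keyway faced the tongue. Then I pressed on the thumb pad at about 6 N and pulled the plate home. I handed in about 26 s into the 51 s allowed; no verdict was reported.

**Last checks**
- **Plate:** before release the shoulder measured 73.0 mm from the axis (72 nominal) and the tongue tip 39.2 mm (38 nominal). The pull force rose to about 10 N with no further motion. After release the thumb pad spanned about 81–128 mm, against 82–130 expected when home.
- **Keyway before pulling:** the mouth was about 1 mm off the guide's middle line.
- **Bottle and arm:** the flux bottle stands upright, untouched. The arm is clear with no contact force.

**What failed or disagreed**
- **Fingertips:** the cameras and the contact on the pad put the fingertips about 4 mm behind the TCP, while the interface gives 19 mm ahead of it. Because of this my first grip caught only the top of the pin and slipped off without turning the disc. A second, lower grip worked.
- **Keyway angle:** the pin's position put the keyway 2.6–4.5° too far round, but the keyway's own edges showed about 1°. The tongue went in without resistance.
- **Pad force:** it briefly reached about 16 N at first contact, above the advised 3–8 N. I eased it before pulling.

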